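# Reload the pawnshop counter stapler and put the spare staples away

### The job

The counter stapler is empty: pull its rail out, lay two of the staple strips end to end in the channel, crown side up, and push the rail fully home again so the strips are pressed against the spring follower. Then put every strip that is left over into the black watch box with the glass lid, where the shop keeps its spare staples, and gently lower the lid shut. Do not disturb the pawned goods standing about.

Things in the scene. Friction and masses are not known exactly. Their poses are not given: they have to be found in the camera images.
- strip1_mid (a point): Staple strip 1 of up to 5 (three to five are present; an absent one reads None): silver-grey straight bar 72 mm long (its x axis), 15 mm wide (y), 12 mm high (z, crown side up at the start), about 30 g; this point is its centre, 6 mm above whatever it lies on. All strips are alike.
- strip2_mid (a point): Staple strip 2 of up to 5 (three to five are present; an absent one reads None): silver-grey straight bar 72 mm long (its x axis), 15 mm wide (y), 12 mm high (z, crown side up at the start), about 30 g; this point is its centre, 6 mm above whatever it lies on. All strips are alike.
- strip3_mid (a point): Staple strip 3 of up to 5 (three to five are present; an absent one reads None): silver-grey straight bar 72 mm long (its x axis), 15 mm wide (y), 12 mm high (z, crown side up at the start), about 30 g; this point is its centre, 6 mm above whatever it lies on. All strips are alike.
- strip4_mid (a point): Staple strip 4 of up to 5 (three to five are present; an absent one reads None): silver-grey straight bar 72 mm long (its x axis), 15 mm wide (y), 12 mm high (z, crown side up at the start), about 30 g; this point is its centre, 6 mm above whatever it lies on. All strips are alike.
- strip5_mid (a point): Staple strip 5 of up to 5 (three to five are present; an absent one reads None): silver-grey straight bar 72 mm long (its x axis), 15 mm wide (y), 12 mm high (z, crown side up at the start), about 30 g; this point is its centre, 6 mm above whatever it lies on. All strips are alike.
- stapler: Blue stapler, fixed. Origin on the counter under the middle of the magazine's mouth; the rail slides out of the mouth along its -x. Housing: from the mouth 265 mm along +x, 52 mm wide, 88 mm high, clear roof; its lever stays over 60 mm behind the mouth and rises to 200 mm. A base plate 90 mm wide, 14 mm high reaches 40 mm in front of the mouth. The channel in front of the mouth is open above.
- rail (a joint): How far the rail is out, m: 0 fully home, 0.17 fully out. It starts 0 to 30 mm out. Stiff: it takes about 4 N to slide, plus up to 2.5 N of the follower's spring, and stays where it is left.
- rail_pull (a point): Centre of the black pull on the front of the rail, moving with it: a bar 44 mm along the stapler's x, 20 mm wide (y), 16 mm high, 66 mm above the counter; axes as the stapler's. This point is 36 mm in front of the mouth when the rail is home.
- rail_front (a point): Channel floor at the inner face of the rail's front cap, mid-width, 54 mm above the counter, moving with the rail; the channel runs from here along the stapler's +x into the mouth, 20 mm wide inside, its two side walls 3 mm thick and 4 mm above the floor; the front cap (44 mm wide) stands 30 mm above the floor. Rail fully out: 172 mm from front cap to follower.
- follower (a joint): How far the spring follower is pushed back into the magazine, m: 0 at rest (its face 2 mm inside the mouth); with two strips loaded and the rail home it reads about 0.142, with one about 0.070. Spring about 0.6 N at rest, 2 N at 0.142. It moves along the stapler's x only.
- follower_face (a point): Middle of the follower's front face (gold-coloured block 18 mm wide and 14 mm high), which faces the stapler's -x.
- box: Black lacquered watch box used for counter supplies, fixed, 170 mm (x) by 280 mm (y), 64 mm high, walls and floor 8 mm, cream lined; origin under its centre; the lid hinges on its +x side. A cardboard pack 110 x 45 x 35 mm is fixed inside at its -y end (y from -131 to -85 mm); the rest of the floor (y from -85 to +132 mm) is free.
- box_floor (a point): Centre of the box's inner floor, 8 mm above the counter; axes as the box's.
- lid (a joint): Angle of the glass lid, rad: 0 shut, 1.8 fully open, leaning back; it starts shut or up to 0.4 ajar. Stiff hinge: it stays at any angle it is left at; about 3 N at the tab moves it.
- lid_tab (a point): Gold tab on the lid's free edge: a flat bar 22 mm wide (along the box's y), 8 mm thick, 40 mm out from the edge in the lid's plane; this point is 24 mm out from the edge, 194 mm from the hinge axis; with the lid shut it is in front (-x) of the box and 70 mm above the counter. Turns with the lid.
- lid_hinge (a point): Point on the hinge line of the lid, in the middle of the box's +x top edge, 65 mm above the counter; the hinge line runs along the box's y. The tab's point lies 194 mm along the lid's -x and 5 mm along the lid's z from it. Turns with the lid.
- opera_glasses: Brass opera glasses, 66 x 98 x 41 mm, bystander; origin under the middle. Leave alone.
- tin_car: Red tin wind-up car, 125 x 52 x 56 mm, bystander; origin under the middle. Leave alone.
- baby_cup: Silver baby cup with one handle (+y), 65 mm high, 64 mm wide, bystander; origin under the middle. Leave alone.
- cigar_holder: Mottled amber cigar holder, 105 x 16 x 16 mm, lying along its x, bystander; origin under the middle. Leave alone.
Not all that is in view belongs to the job. Leave any pink look-alike of the part that bears strip5_mid alone. What is shaped like the part that bears strip1_mid but purple is not meant.

How it is judged (in metres and radians):
On the way, in this order (a step that is already met when the one before it is completed fails the run):
1. the rail is drawn out so far that strips can be laid in (value of joint rail above 0.14 m), for 0.2 s.
2. the rail is pushed home with two strips between its front and the follower (value of joint rail below 0.004 m and value of joint follower above 0.135 m), for 0.3 s.
At the end, for the whole second after the job is handed in: Rail home (within 4 mm) with two strips, crown up and in line, in the magazine, the follower pushed back more than 135 mm; every other strip inside the watch box; the lid shut (within 0.04 rad); everything at rest (all of step 2 and value of joint lid below 0.04 rad and ((x of strip1_mid in the frame of stapler between 0.02 and 0.13 m and y of strip1_mid in the frame of stapler between -0.006 and 0.006 m and z of strip1_mid in the frame of stapler between 0.056 and 0.066 m and angle between the x axis of strip1_mid and the x axis of stapler, either way round below 0.12 rad and angle between strip1_mid's own z axis and vertical below 0.2 rad) or (x of strip1_mid in the frame of box between -0.078 and 0.078 m and y of strip1_mid in the frame of box between -0.133 and 0.133 m and z of strip1_mid in the frame of box between 0.008 and 0.056 m)) and ((x of strip2_mid in the frame of stapler between 0.02 and 0.13 m and y of strip2_mid in the frame of stapler between -0.006 and 0.006 m and z of strip2_mid in the frame of stapler between 0.056 and 0.066 m and angle between the x axis of strip2_mid and the x axis of stapler, either way round below 0.12 rad and angle between strip2_mid's own z axis and vertical below 0.2 rad) or (x of strip2_mid in the frame of box between -0.078 and 0.078 m and y of strip2_mid in the frame of box between -0.133 and 0.133 m and z of strip2_mid in the frame of box between 0.008 and 0.056 m)) and ((x of strip3_mid in the frame of stapler between 0.02 and 0.13 m and y of strip3_mid in the frame of stapler between -0.006 and 0.006 m and z of strip3_mid in the frame of stapler between 0.056 and 0.066 m and angle between the x axis of strip3_mid and the x axis of stapler, either way round below 0.12 rad and angle between strip3_mid's own z axis and vertical below 0.2 rad) or (x of strip3_mid in the frame of box between -0.078 and 0.078 m and y of strip3_mid in the frame of box between -0.133 and 0.133 m and z of strip3_mid in the frame of box between 0.008 and 0.056 m)) and ((x of strip4_mid in the frame of stapler between 0.02 and 0.13 m and y of strip4_mid in the frame of stapler between -0.006 and 0.006 m and z of strip4_mid in the frame of stapler between 0.056 and 0.066 m and angle between the x axis of strip4_mid and the x axis of stapler, either way round below 0.12 rad and angle between strip4_mid's own z axis and vertical below 0.2 rad) or (x of strip4_mid in the frame of box between -0.078 and 0.078 m and y of strip4_mid in the frame of box between -0.133 and 0.133 m and z of strip4_mid in the frame of box between 0.008 and 0.056 m)) and ((x of strip5_mid in the frame of stapler between 0.02 and 0.13 m and y of strip5_mid in the frame of stapler between -0.006 and 0.006 m and z of strip5_mid in the frame of stapler between 0.056 and 0.066 m and angle between the x axis of strip5_mid and the x axis of stapler, either way round below 0.12 rad and angle between strip5_mid's own z axis and vertical below 0.2 rad) or (x of strip5_mid in the frame of box between -0.078 and 0.078 m and y of strip5_mid in the frame of box between -0.133 and 0.133 m and z of strip5_mid in the frame of box between 0.008 and 0.056 m)) and linear speed of each of strip1, strip2, strip3, strip4, strip5 below 0.02 m/s); the robot touches nothing.
It fails at once if a pawned article is shoved more than 30 mm or knocked over (distance of any of opera_glasses, tin_car, baby_cup, cigar_holder from where it was at the start of the episode above 0.03 m or angle between any of opera_glasses, tin_car, baby_cup, cigar_holder's own z axis and vertical above 0.6 rad).
It fails at once if the glass lid is slammed (velocity of joint lid below -2.5 rad/s).
Of strip1, strip2, strip3, strip4, strip5 only 3 to 5 are there at a start; the rules pass over those that are not, and their reading is None.
At some moment in a run one of strip1, strip2, strip3, strip4, strip5 may be knocked a few centimetres aside while the robot is not near it.
Once in a run the grip may slacken for a moment while it holds something.
It also fails if it takes over 210 s, if anything falls off the work surface, if the arm or the gripper's body presses on something with over 40 N, if the wrist force passes 120 N, or if a joint passes its speed limit or range.

### The arm

A 6-joint arm with a two-finger parallel gripper is mounted at the origin on the work surface. World frame = base frame: x ahead of the robot, y to its left, z up, the work surface at z = 0. Lengths are in mm, angles in rad, forces in N, time in s.
With the tool pointing down it reaches from about 400 to 925 mm from the base axis. Payload 12.5 kg.
Tool frame: the origin (TCP) lies midway between the tips of the shut fingers; the grasp point (between the pads) lies 19 mm behind it; z points along the fingers, y is the line along which they close (so a half turn about z gives the same grasp; the last joint's range is limited). The gripper opens to 95 mm and grips with 3 to 60 N. Pads are 20 mm wide; open, the fingers measure 119 mm over their backs; the gripper's body (75 mm by 180 mm) begins 59 mm behind the grasp point.
Start: joints at [-1.284, 0.491, 1.559, -0, 1.092, -0.106], TCP at [239.259, -577.41, 214.661] pointing down, gripper open.
Joint ranges: [-3.1, 3.1], [-0.84, 2.19], [0.05, 2.79], [-1.13, 4.28], [0.06, 2.93], [-2.69, 2.69]. Speed limits (rad/s): [2.22, 2.22, 2.79, 3.14, 3.14, 3.14].

### API

Orientations are given as [roll, pitch, yaw] about the fixed x, y, z axes, in that order (R = Rz(yaw) Ry(pitch) Rx(roll)).
In Python, from cell import readout, eyes, env gives the robot as it stands.
- The arm moves only by the tool move_arm, never from a script. Its argument "plan" is a list of rows, each a list of 3 entries, a list of its own where there are three numbers: the turn, a rotation vector about the tool's x, y, z in degrees, then the shift along the tool's x, y, z in m, then the gripper command: -1 is shut, 1 is fully open, values between are in proportion. In form: [[[ax, ay, az], [x, y, z], jaw], ...]. A call has 1 to 5 rows; each row is the pose to reach, as a shift and turn from the pose commanded when the call began, along the tool's axes at that moment; what a row does not reach only later rows make up. A row lasts 1/8 s, in which the tool goes at most 62.5 mm and 10.7 degrees, less where a joint would pass 70% of its speed; a pose out of reach is approached as far as the arm can. A call with a gripper value outside its range is refused whole. The fingers move at their own pace and stop on an object; the grip force is fixed at half the most. Time passes only in rows, so rows that repeat a pose let the fingers close. It gives the time, the measured TCP pose, the force, the opening and the grip force at its end, in the units of the state.
- readout.state(): the state, without advancing time (a new reading comes with each control period).
- eyes.read_camera(name): name is "side" or "top" or "wrist"; returns a dict with "img" (400x640x3 uint8, red, green, blue), "K" (3x3 intrinsics, pixels), "extrinsics" (4x4, takes a point from camera to world coordinates). Camera axes: x right, y up, looking along -z (the intrinsics and any distortion apply to the point x, -y, -z); pixel columns grow to the right and rows downward; lengths in mm; the calibration is good to about 2 mm. The wrist camera is an equidistant fisheye: a pixel r from the principal point sees the ray r / f radians off the axis. A picture is of the moment at which its call begins. There is no depth.
- env.job_done(): hands the job in; it is judged then, once.
Trained networks look in a picture, given as the dict that the camera call returned (one of the last four; its "shot" number tells which), for a name from the list of things; names that differ only in an ending like _2 or _b are one class to them, and where a whole thing is asked for, a point or a joint stands for the part that bears it (a point fixed in the world has none). Each returns a list of dicts, best first, with "score" (0 to 1); they miss things now and then, are a little off and sometimes report something else, mostly with a low value. They report only what shows in the picture. A call takes as long as a camera call. They do not tell look-alikes from the thing itself.
- eyes.cut_out(picture, name): "mask" (400x640 bool, what is visible of it) and "uv" ([column, row] in pixels, amid what is visible of it).
The state is a dict: "t": time; "joints": joint angles; "qvel": joint speeds; "tau": joint torques, N m; "eef_pos": TCP position; "tcp_rot": TCP orientation; "ft_force": force on the tool from outside, world axes, zero at the start; "moment": the same for the moment, N m; "opening": opening from 0.0 (shut) to 1.0 (fully open); "grip_force": force on a finger pad.
Only numpy, scipy, OpenCV 4.12 (cv2) and the standard library are available. Lean on these libraries where they do the work, as an engineer would, in place of code of your own. Each camera call takes 0.05 s, during which the arm holds its last target. There are 200 camera calls.

## Working session

There is one attempt and no reset: what is moved stays moved. The work goes in short steps, Python scripts to look and compute and a tool call to move; the robot and the scene stay as the last step left them, time stands still between calls to the robot, and variables do not carry over. Pictures are saved under pics/ and viewed, at most 16 in all, crops included, and the job is handed in when it is done.

Besides the shell and the picture viewer there is one more tool, called after "Request:" in YAML: its name, and indented under it one key for each argument. move_arm: Moves the arm, as the interface text tells. Its arguments: {"type":"object","properties":{"plan":{"type":"array","items":{"type":"array"}}},"required":["plan"]}

```bash
ls; mkdir -p pics
python3 - <<'E'
from cell import readout,eyes,env
import cv2,numpy as np
print(readout.state())
for n in ["top","side"]:
    p=eyes.read_camera(n); print(n,p["K"].tolist(),p["extrinsics"].round(4).tolist(),[k for k in p])
    cv2.imwrite(f"pics/{n}0.png",p["img"][:,:,::-1])
    np.save(f"{n}0.npy",p["img"])
    for nm in ["strip1_mid","stapler","rail_pull","follower","box","lid","lid_tab","opera_glasses","tin_car","baby_cup","cigar_holder"]:
        try:
            print(nm,[(round(float(d["score"]),2),np.round(d["uv"]).tolist(),int(d["mask"].sum())) for d in eyes.cut_out(p,nm)])
        except Exception as e: print(nm,e)
E
```

```text
pics
{'t': 0.0, 'joints': array([-1.28357773e+00,  4.91562884e-01,  1.55942954e+00,  9.16880539e-06,
        1.09172875e+00, -1.05628864e-01]), 'qvel': array([-0.00214429,  0.00022464,  0.00122363,  0.00032023,  0.00023729,
       -0.00148478]), 'tau': array([ 2.92582510e-03, -6.12640858e+01, -2.58175707e+01,  6.93416689e-02,
        4.81766928e-02, -5.20304013e-05]), 'eef_pos': array([ 239.20036919, -577.15354073,  214.06654942]), 'tcp_rot': array([-3.14047128e+00, -1.27069078e-04,  3.92843159e-01]), 'ft_force': array([-0.34958135, -0.58497172,  0.2435193 ]), 'moment': array([0.04633777, 0.02975906, 0.0121268 ]), 'grip_force': 0.0, 'opening': 1.0002097263251923}
top [[441.50570937643903, 0.0, 328.8435082539942], [0.0, 441.50570937643903, 193.28784345562508], [0.0, 0.0, 1.0]] [[-0.0294, 0.9896, -0.1409, 376.1942], [-0.9993, -0.0321, -0.0174, -18.1301], [-0.0217, 0.1403, 0.9899, 1175.7966], [0.0, 0.0, 0.0, 1.0]] ['img', 'K', 'extrinsics', 'shot']
strip1_mid [(0.68, [263.0, 222.0], 173), (0.57, [413.0, 123.0], 651), (0.42, [299.0, 219.0], 156), (0.16, [348.0, 184.0], 193)]
stapler [(0.
[... 488 characters left out ...]
7], [0.0, 376.12467370932285, 203.848095061352], [0.0, 0.0, 1.0]] [[-0.9949, 0.0868, -0.0504, 521.9726], [-0.0991, -0.7682, 0.6325, 484.627], [0.0162, 0.6343, 0.7729, 681.5866], [0.0, 0.0, 0.0, 1.0]] ['img', 'K', 'extrinsics', 'shot']
strip1_mid [(0.89, [366.0, 261.0], 285)]
stapler [(0.75, [199.0, 371.0], 11190), (0.47, [360.0, 116.0], 4701)]
rail_pull [(0.2, [322.0, 209.0], 265)]
follower []
box [(0.43, [247.0, 183.0], 1218)]
lid [(0.83, [364.0, 118.0], 4681)]
lid_tab [(0.93, [360.0, 117.0], 4687)]
opera_glasses [(0.84, [224.0, 247.0], 1079), (0.19, [379.0, 218.0], 275)]
tin_car [(0.91, [247.0, 182.0], 1106)]
baby_cup [(0.58, [273.0, 140.0], 845)]
cigar_holder [(0.79, [413.0, 238.0], 261)]
```

Run:
```python
import cv2
for n,(a,b,c,d) in {"top":(50,330,140,540),"side":(50,400,100,500)}.items():
    im=cv2.imread(f"pics/{n}0.png")[a:b,c:d]
    cv2.imwrite(f"pics/{n}0b.png",cv2.resize(im,None,fx=1.7 if n=="side" else 2,fy=1.7 if n=="side" else 2,interpolation=cv2.INTER_CUBIC))
```

```text
(no output)
```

View pics/top0b.png

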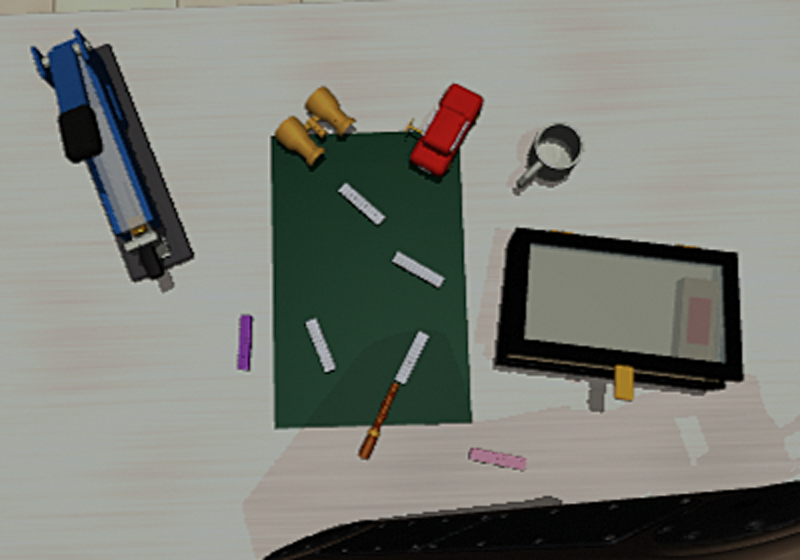

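View pics/side0b.png

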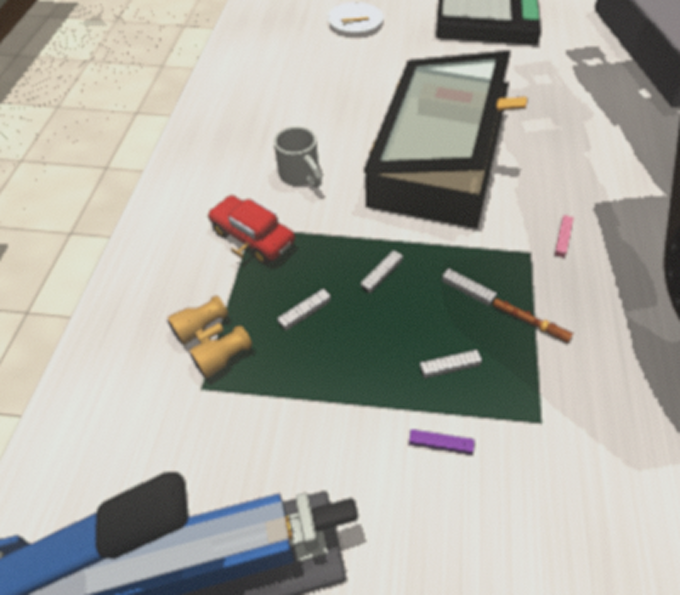

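Top view (full pixels): candidates are silver bars at (320,151), (349,184), (300,222) and (346,229, touching the cigar holder), plus the purple bar at (262,221) and the pink bar at (388,280), which I must leave alone. The four silver bars on the green mat are the strips. The pull is at about (215,181) and the tab at about (452,241), with the lid slightly ajar.

```bash
cat > h.py <<'E'
import cv2,numpy as np
from cell import readout,eyes,env
from scipy.spatial.transform import Rotation as Ro
def ray(p,uv):
    K,E=p["K"],p["extrinsics"]; x=np.linalg.solve(K,[uv[0],uv[1],1.0])
    return E[:3,3],E[:3,:3]@[x[0],-x[1],-1]
def onz(p,uv,z):
    o,d=ray(p,uv); return (o+d*(z-o[2])/d[2])
def proj(p,P):
    E=p["E"] if "E" in p else p["extrinsics"]; c=(np.atleast_2d(P)-E[:3,3])@E[:3,:3]
    c=c*[1,-1,-1]; q=c@p["K"].T; return q[:,:2]/q[:,2:]
def strips(p,lo=110,sat=45,amin=60):
    im=p["img"].astype(int); g=(im.min(2)>lo)&(im.max(2)-im.min(2)<sat)
    hsv=cv2.cvtColor(p["img"],cv2.COLOR_RGB2HSV)
    mat=((hsv[...,0]>55)&(hsv[...,0]<90)&(hsv[...,1]>80)).astype(np.uint8)
    cs=max(cv2.findContours(mat,0,2)[0],key=cv2.contourArea); hull=np.zeros_like(mat); cv2.fillPoly(hull,[cv2.convexHull(cs)],1)
    m=(g&(hull>0)).astype(np.uint8); out=[]
    for c in cv2.findContours(m,0,2)[0]:
        if amin<cv2.contourArea(c)<900:
            k=np.zeros_like(m); cv2.fillPoly(k,[c],1); vv,uu=np.nonzero(k)
            q=np.array([onz(p,(u,v),9)[:2] for u,v in zip(uu,vv)]); w,V=np.linalg.eigh(np.cov(q.T))
            a=np.degrees(np.arctan2(V[1,1],V[0,1]))%180; out.append((((q@V).min(0)+(q@V).max(0))/2@V.T,q.mean(0),a,np.ptp(q@V,0)[::-1]))
    return out
def frame(x,y,yaw,P):
    c,s=np.cos(yaw),np.sin(yaw); return np.atleast_2d(P)@np.array([[c,s,0],[-s,c,0],[0,0,1]])+[x,y,0]
E
python3 - <<'E'
from h import *
np.set_printoptions(precision=1,suppress=True)
for n in ["top","side"]:
    p=eyes.read_camera(n); print(n)
    for s in strips(p): print(*s)
    for nm in ["cigar_holder","rail_pull","tin_car","opera_glasses","baby_cup"]:
        for d in eyes.cut_out(p,nm)[:1]: print(nm,onz(p,d["uv"],{"rail_pull":74,"cigar_holder":8}.get(nm,25)))
    if n=="top":
        for uv in [(206.5,190),(236,179),(194,72.5)]: print("plate",onz(p,uv,14))
        for uv in [(400,165),(509,177),(511,240),(389,233)]: print("boxtop",onz(p,uv,64))
        print("tab",onz(p,(452,241),80))
E
```

```text
top
[447.7 -37.9] [447.7 -38.3] 151.74360689079563 [69.6 13.2]
[467.4  82.1] [467.5  81.8] 20.4155168496776 [70.7 14.4]
[565.1 -51.1] [565.2 -50.8] 57.835502012058896 [71.2 14.2]
[657.3  21.7] [657.2  21.7] 46.531143548789 [70.6 14.7]
cigar_holder [350.   10.2   8. ]
rail_pull [590.4 293.7  74. ]
tin_car [748.2 -94.6  25. ]
opera_glasses [761.3  79.6  25. ]
plate [561.1 329.5  14. ]
plate [588.3 250.1  14. ]
plate [893.3 367.7  14. ]
boxtop [ 601.6 -182.8   64. ]
boxtop [ 561.3 -456.3   64. ]
boxtop [ 402.6 -447.6   64. ]
boxtop [ 429.1 -146.3   64. ]
tab [ 404.1 -297.7   80. ]
side
[465.3  79.8] [465.6  79.9] 20.711773595671787 [74.5 17.7]
[655.5  20. ] [655.9  20.4] 46.37728801502117 [73.6 17.8]
[444.9 -40.5] [444.3 -40.3] 151.27887326976062 [73.6 17.8]
[561.8 -53.5] [562.4 -52.8] 58.32334303421765 [74.1 16.5]
cigar_holder [358.3  10.5   8. ]
rail_pull [588.2 295.4  74. ]
tin_car [747.7 -98.5  25. ]
opera_glasses [758.8  80.5  25. ]
baby_cup [ 711.6 -255.5   25. ]
```

```bash
cat >> h.py <<'E'
def boxpts(x0,x1,y0,y1,z0,z1): return np.array([[x,y,z] for z in (z0,z1) for x,y in ((x0,y0),(x1,y0),(x1,y1),(x0,y1))],float)
def wire(im,p,W,S,oy,ox,col):
    q=((proj(p,W)-[ox,oy])*S).round().astype(int)
    for a,b in [(0,1),(1,2),(2,3),(3,0),(4,5),(5,6),(6,7),(7,4),(0,4),(1,5),(2,6),(3,7)]: cv2.line(im,tuple(map(int,q[a])),tuple(map(int,q[b])),col,1,cv2.LINE_AA)
E
cat > ov.py <<'E'
from h import *
import sys
sx,sy,sw,r,bx,by,bw,L=map(float,sys.argv[2:]); sw,bw=np.radians([sw,bw])
S=3
ims=[]
for n,wins in {"top":[(60,155,70,130),(150,390,105,130)],"side":[(290,100,110,215),(70,310,120,110)]}.items():
    p=eyes.read_camera(n)
    for (oy,ox,h,w) in wins:
        im=cv2.resize(p["img"][oy:oy+h,ox:ox+w,::-1],None,fx=S,fy=S,interpolation=cv2.INTER_CUBIC)
        for g,c in [((0,265,-26,26,40,88),(0,255,255)),((-40,265,-45,45,0,14),(0,255,0)),((-58-r,-14-r,-10,10,58,74),(0,0,255))]: wire(im,p,frame(sx,sy,sw,boxpts(*g)),S,oy,ox,c)
        wire(im,p,frame(bx,by,bw,boxpts(-85,85,-140,140,0,64)),S,oy,ox,(0,255,0))
        l=boxpts(-210,-170,-11,11,1,9); 
        for q in (l,boxpts(-170,0,-140,140,0,10)):
            a=q.copy(); a[:,0]=85+q[:,0]*np.cos(L)+q[:,2]*np.sin(L); a[:,2]=65-q[:,0]*np.sin(L)+q[:,2]*np.cos(L); wire(im,p,frame(bx,by,bw,a),S,oy,ox,(255,0,255))
        ims.append(im)
H=np.zeros((700,1050,3),np.uint8)
def put(i,y,x): 
    h,w=ims[i].shape[:2]; h=min(h,700-y); w=min(w,1050-x); H[y:y+h,x:x+w]=ims[i][:h,:w]
put(0,0,0);put(1,0,400);put(2,330,0);put(3,330,680)
cv2.imwrite(sys.argv[1],cv2.resize(H,(800,533),interpolation=cv2.INTER_AREA))
E
python3 ov.py pics/ov1.png 612 303.5 20 0 507 -307 -8 0.15
```

```text
(no output)
```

View pics/ov1.png

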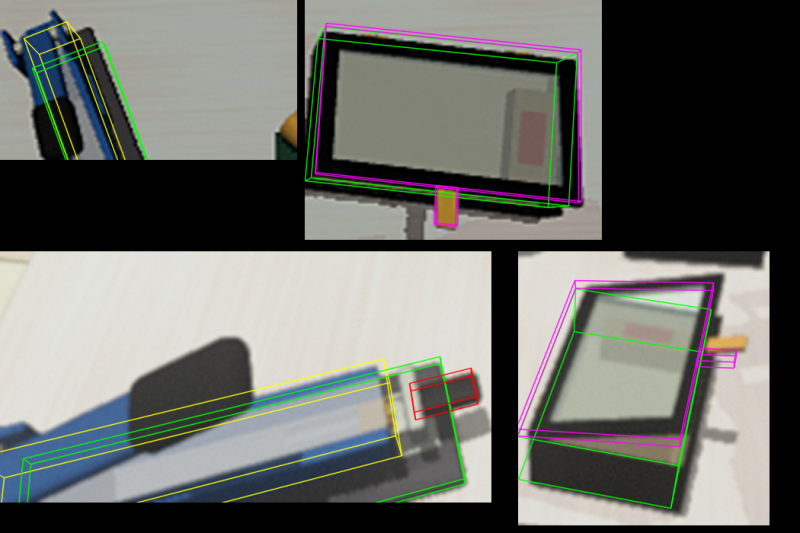

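The overlay fits the stapler (pull slightly further out). The box needs a few mm and a larger lid angle, so I'll fit that by silhouette.

Run:
```python
from h import *
from scipy.optimize import minimize
obs=[]
for n,uv in [("top",(395,210)),("side",(357,160))]:
    p=eyes.read_camera(n); m=(p["img"].max(2)<48).astype(np.uint8)
    m=cv2.morphologyEx(m,cv2.MORPH_OPEN,np.ones((2,2),np.uint8))
    k,l,s,c=cv2.connectedComponentsWithStats(m)
    ctr=np.array([448,205] if n=="top" else [358,120]); 
    cand=[i for i in range(1,k) if s[i,4]>600]; i=min(cand,key=lambda i:np.hypot(*(c[i]-ctr))); print(n,s[i],c[i])
    hu=cv2.convexHull(np.argwhere(l==i)[:,::-1].astype(np.int32)); z=np.zeros((400,640),np.uint8); cv2.fillPoly(z,[hu],1); obs.append((p,z))
def pred(p,v):
    bx,by,bw,L=v[0],v[1],np.radians(v[2]),v[3]
    b=boxpts(-85,85,-140,140,0,64); q=boxpts(-170,0,-140,140,0,10); a=q.copy()
    a[:,0]=85+q[:,0]*np.cos(L)+q[:,2]*np.sin(L); a[:,2]=65-q[:,0]*np.sin(L)+q[:,2]*np.cos(L)
    pts=proj(p,frame(bx,by,bw,np.vstack([b,a]))).astype(np.float32); h=cv2.convexHull(pts)
    z=np.zeros((400,640),np.uint8); cv2.fillPoly(z,[(h*16).round().astype(np.int32)],1,shift=4); return z
f=lambda v:sum(int((pred(p,v)!=z).sum()) for p,z in obs)
best=None
for L in (0.1,0.25,0.35):
    r=minimize(f,[500,-307,-8,L],method="Nelder-Mead",options=dict(initial_simplex=[[500,-307,-8,L],[510,-307,-8,L],[500,-295,-8,L],[500,-307,-4,L],[500,-307,-8,L+.1]],maxiter=400)); print(r.x.round(3),r.fun,[int(z.sum()) for _,z in obs])
```

```text
top [ 389  165  124   81 3341] [447.43460042 209.22837474]
side [ 317  158   68   26 1026] [353.18810916 170.05653021]
[ 4.95080e+02 -3.02908e+02 -8.32200e+00  1.24000e-01] 5577.0 [8479, 1145]
[ 4.95991e+02 -3.03114e+02 -8.54300e+00 -1.00000e-01] 5348.0 [8479, 1145]
[ 4.94029e+02 -3.00475e+02 -6.66200e+00  2.42000e-01] 5892.0 [8479, 1145]
```

```bash
cat > go.py <<'E'
"""go.go([(x,y,z,yaw_deg,tilt_deg,jaw,rows),...]): prints calls; tracks the commanded pose in cmd.npy. tilt = rotation about tool y, positive: see code"""
import numpy as np,os,json
from scipy.spatial.transform import Rotation as Ro
def pose(x,y,z,yaw,tilt): return np.array([x,y,z],float),Ro.from_euler("z",yaw,degrees=True)*Ro.from_euler("y",tilt,degrees=True)*Ro.from_euler("x",180,degrees=True)
def go(wps,cmd=None):
    v=np.load("cmd.npy") if cmd is None else np.array(cmd,float)
    rows=[]; cur=v
    for w in wps:
        t=np.array(w[:5],float); n=w[6]
        rows+= [(t,w[5])]*n
    for i in range(0,len(rows),5):
        p0,R0=pose(*cur); out=[]
        for t,j in rows[i:i+5]:
            p,R=pose(*t); d=R0.inv().apply(p-p0)/1000
            # cap at reachable distance so that a call ends on its commanded pose
            out.append([(R0.inv()*R).as_rotvec(degrees=True).round(2).tolist(),d.round(4).tolist(),j])
        print(json.dumps(out).replace("-0.0,","0,").replace("-0.0]","0]")); cur=rows[min(i+4,len(rows)-1)][0]
    np.save("cmd.npy",cur)
E
python3 - <<'E'
from go import go
import numpy as np
a=np.array([239.259,-577.41]);b=np.array([556,283])
np.save("cmd.npy",[239.259,-577.41,214.661,22.51,0])
W=[]
for k in (1,2,3): W.append((*(a+(b-a)*k/3.03),240,20,0,1,5))
W.append((*b,240,20,0,1,5)); go(W)
E
```

```text
[[[0.0, 0, 2.51], [0.2053, -0.2223, -0.0253], 1], [[0.0, 0, 2.51], [0.2053, -0.2223, -0.0253], 1], [[0.0, 0, 2.51], [0.2053, -0.2223, -0.0253], 1], [[0.0, 0, 2.51], [0.2053, -0.2223, -0.0253], 1], [[0.0, 0, 2.51], [0.2053, -0.2223, -0.0253], 1]]
[[[0.0, 0.0, 0.0], [0.1954, -0.2311, 0], 1], [[0.0, 0.0, 0.0], [0.1954, -0.2311, 0], 1], [[0.0, 0.0, 0.0], [0.1954, -0.2311, 0], 1], [[0.0, 0.0, 0.0], [0.1954, -0.2311, 0], 1], [[0.0, 0.0, 0.0], [0.1954, -0.2311, 0], 1]]
[[[0.0, 0.0, 0.0], [0.1954, -0.2311, 0], 1], [[0.0, 0.0, 0.0], [0.1954, -0.2311, 0], 1], [[0.0, 0.0, 0.0], [0.1954, -0.2311, 0], 1], [[0.0, 0.0, 0.0], [0.1954, -0.2311, 0], 1], [[0.0, 0.0, 0.0], [0.1954, -0.2311, 0], 1]]
[[[0.0, 0.0, 0.0], [0.0059, -0.0069, 0], 1], [[0.0, 0.0, 0.0], [0.0059, -0.0069, 0], 1], [[0.0, 0.0, 0.0], [0.0059, -0.0069, 0], 1], [[0.0, 0.0, 0.0], [0.0059, -0.0069, 0], 1], [[0.0, 0.0, 0.0], [0.0059, -0.0069, 0], 1]]
```

Request:
move_arm:
  plan:
    - [[0,0,2.5],[0.205,-0.222,-0.025],1]
    - [[0,0,2.5],[0.205,-0.222,-0.025],1]
    - [[0,0,2.5],[0.205,-0.222,-0.025],1]
    - [[0,0,2.5],[0.205,-0.222,-0.025],1]
    - [[0,0,2.5],[0.205,-0.222,-0.025],1]

```text
t: 2.62
eef_pos: [344.1, -291.8, 240.0]
tcp_rot: [3.141, -0.0, 0.349]
ft_force: [0.9, 0.0, -0.6]
opening: 0.994
grip_force: 0.0
```

Request:
move_arm:
  plan:
    - [[0,0,0],[0.195,-0.231,0],1]
    - [[0,0,0],[0.195,-0.231,0],1]
    - [[0,0,0],[0.195,-0.231,0],1]
    - [[0,0,0],[0.195,-0.231,0],1]
    - [[0,0,0],[0.195,-0.231,0],1]

```text
t: 3.25
eef_pos: [448.4, -7.8, 239.9]
tcp_rot: [3.141, -0.001, 0.35]
ft_force: [0.2, -0.7, -0.4]
opening: 1.0
grip_force: 0.0
```

Request:
move_arm:
  plan:
    - [[0,0,0],[0.195,-0.231,0],1]
    - [[0,0,0],[0.195,-0.231,0],1]
    - [[0,0,0],[0.195,-0.231,0],1]
    - [[0,0,0],[0.195,-0.231,0],1]
    - [[0,0,0],[0.195,-0.231,0],1]

```text
t: 3.88
eef_pos: [552.5, 276.1, 239.6]
tcp_rot: [3.142, -0.0, 0.35]
ft_force: [0.3, -0.3, 0.1]
opening: 0.999
grip_force: 0.0
```

```bash
cat >> h.py <<'E'
def wray(p,uv):
    K,E=p["K"],p["extrinsics"]; x=(np.array(uv)-[K[0,2],K[1,2]])/[K[0,0],K[1,1]]; r=np.hypot(*x); s=np.sin(r)/max(r,1e-9)
    return E[:3,3],E[:3,:3]@[x[0]*s,-x[1]*s,-np.cos(r)]
def wonz(p,uv,z):
    o,d=wray(p,uv); return o+d*(z-o[2])/d[2]
def wproj(p,P):
    E=p["extrinsics"]; c=((np.atleast_2d(P)-E[:3,3])@E[:3,:3])*[1,-1,-1]; rho=np.hypot(c[:,0],c[:,1]); th=np.arctan2(rho,c[:,2])
    return c[:,:2]/np.maximum(rho,1e-9)[:,None]*(th*p["K"][0,0])[:,None]+p["K"][:2,2]
E
python3 - <<'E'
from h import *
np.set_printoptions(precision=2,suppress=True)
p=eyes.read_camera("wrist"); print(p["K"],p["extrinsics"]); np.save("w1.npy",p,allow_pickle=True)
cv2.imwrite("pics/w1.png",p["img"][:,:,::-1])
for n in ["rail_pull","stapler"]: print([(d["score"],d["uv"],wonz(p,d["uv"],74)) for d in eyes.cut_out(p,n)])
for n in("top","side"):
    q=eyes.read_camera(n); cv2.imwrite(f"pics/{n}1.png",q["img"][:,:,::-1]); np.save(n+"1.npy",q,allow_pickle=True)
    for nm in("box","lid_tab","lid"): print(n,nm,[(d["score"],d["uv"],int(d["mask"].sum())) for d in eyes.cut_out(q,nm)])
E
```

```text
[[309.71   0.   317.75]
 [  0.   309.71 196.18]
 [  0.     0.     1.  ]] [[  0.34   0.91   0.22 614.13]
 [ -0.94   0.33   0.08 299.4 ]
 [  0.    -0.23   0.97 409.9 ]
 [  0.     0.     0.     1.  ]]
[(0.7, [311.5, 137.0], array([598.  , 300.65,  74.  ]))]
[(0.9, [311.7, 77.7], array([658.87, 322.58,  74.  ])), (0.34, [610.8, 329.3], array([ 476.99, -435.47,   74.  ]))]
top box [(0.72, [450.0, 203.8], 8511), (0.43, [350.9, 186.7], 142)]
top lid_tab [(0.71, [455.1, 204.3], 7399)]
top lid [(0.66, [450.5, 203.8], 7432), (0.64, [194.1, 108.1], 2818)]
side box []
side lid_tab []
side lid [(0.27, [204.2, 371.9], 11316)]
```

View pics/w1.png

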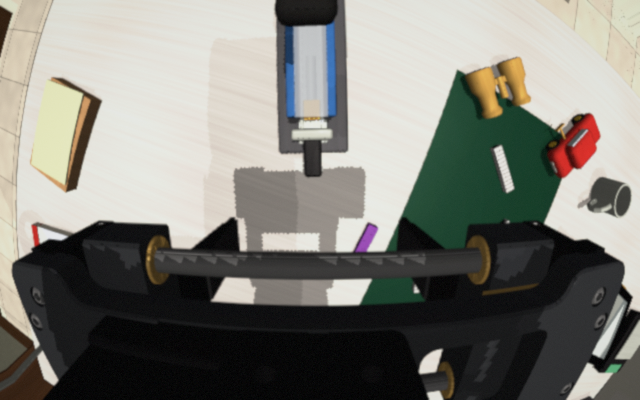

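Run:
```python
from h import *
np.set_printoptions(precision=1,suppress=True)
p=np.load("w1.npy",allow_pickle=True).item()
g=p["img"].astype(int).sum(2)
for r in (150,155,160,165,170): print(r,[int(x) for x in g[r,296:332:1]])
print("col",[int(x) for x in g[136:186,313]])
for nm,uv,z in [("capL",(292,134),84),("capR",(333,134),84),("plateFL",(278,152),14),("plateFR",(347,152),14),("pullfront",(313,175),74),("plateL far",(280,60),14),("plateR far",(345,40),14),("mouthL",(287,117),88),("mouthR",(336,117),88)]:
    w=wonz(p,uv,z); d=w[:2]-[612,303.5]; a=np.radians(20); print(nm,w,"in stapler:",d@[np.cos(a),np.sin(a)],d@[-np.sin(a),np.cos(a)])
```

```text
150 [261, 262, 261, 257, 241, 241, 218, 159, 103, 107, 131, 145, 149, 152, 152, 153, 155, 158, 160, 165, 176, 173, 153, 120, 106, 165, 256, 278, 277, 278, 271, 271, 270, 271, 270, 269]
155 [637, 639, 638, 635, 637, 617, 519, 345, 166, 112, 130, 140, 142, 149, 151, 151, 150, 156, 161, 167, 169, 167, 153, 121, 188, 422, 643, 680, 683, 682, 682, 683, 682, 684, 685, 685]
160 [688, 687, 687, 687, 687, 673, 568, 391, 202, 111, 120, 134, 144, 149, 146, 147, 147, 157, 166, 161, 170, 162, 146, 130, 194, 428, 651, 690, 693, 691, 689, 689, 689, 691, 689, 690]
165 [690, 688, 687, 688, 687, 672, 575, 399, 211, 112, 111, 134, 142, 137, 139, 138, 138, 148, 151, 156, 165, 162, 147, 128, 188, 407, 626, 677, 683, 684, 683, 684, 683, 685, 685, 687]
170 [510, 513, 573, 648, 669, 662, 566, 405, 243, 129, 106, 124, 130, 135, 133, 141, 144, 145, 155, 157, 159, 155, 148, 126, 150, 299, 445, 457, 437, 434, 433, 431, 433, 431, 434, 436]
col [621, 570, 485, 366, 214, 154, 164, 166, 164, 160, 157, 158, 156, 151, 158, 155, 153, 151, 152, 156, 152, 148, 151, 155, 157, 156, 148, 147, 147, 148, 149, 149, 149, 144, 145, 145, 147, 149, 127, 99, 200, 358, 421, 440, 438, 441, 442, 434, 433, 430]
capL [594.6 320.9  84. ] in stapler: -10.408130103697879 22.357517538885954
capR [609.2 280.6  84. ] in stapler: -10.462883685094113 -20.59430726385061
plateFL [562.5 334.9  14. ] in stapler: -35.76715686660818 46.46345885576313
plateFR [592.8 251.6  14. ] in stapler: -35.82363139930091 -42.19840006399424
pullfront [559.3 284.9  74. ] in stapler: -55.86147636076904 0.5408400200460464
plateL far [675.8 372.9  14. ] in stapler: 83.65073850238115 43.39969629138364
plateR far [729.2 304.4  14. ] in stapler: 110.46358890319924 -39.234669866401035
mouthL [609.8 331.5  88. ] in stapler: 7.515762792720285 27.10656673413824
mouthR [627. 284.  88.] in stapler: 7.392564296053743 -23.40207686050728
```

Request:
move_arm:
  plan:
    - [[0,0,0],[0.025,-0.0065,0.05],1]
    - [[0,0,0],[0.025,-0.0065,0.11],1]
    - [[0,0,0],[0.025,-0.0065,0.16],1]
    - [[0,0,0],[0.025,-0.0065,0.19],1]
    - [[0,0,0],[0.025,-0.0065,0.19],0]

```text
t: 5.05
eef_pos: [572.5, 287.6, 47.8]
tcp_rot: [3.141, 0.004, 0.349]
ft_force: [-0.4, 0.3, 0.5]
opening: 0.938
grip_force: 0.0
```

Request:
move_arm:
  plan:
    - [[0,0,0],[0,0,0],-1]
    - [[0,0,0],[0,0,0],-1]
    - [[0,0,0],[0,0,0],-1]
    - [[0,0,0],[0,0,0],-1]
    - [[0,0,0],[0,0,0],-1]

```text
t: 5.68
eef_pos: [573.4, 288.4, 49.8]
tcp_rot: [3.142, -0.0, 0.349]
ft_force: [0.2, 0.2, -0.3]
opening: 0.429
grip_force: 0.0
```

Request:
move_arm:
  plan:
    - [[0,0,0],[0,0,0],-1]
    - [[0,0,0],[0,0,0],-1]
    - [[0,0,0],[0,0,0],-1]
    - [[0,0,0],[0,0,0],-1]
    - [[0,0,0],[0,0,0],-1]

```text
t: 6.3
eef_pos: [572.8, 289.7, 49.5]
tcp_rot: [-3.14, -0.0, 0.35]
ft_force: [-2.4, 8.9, -0.3]
opening: 0.209
grip_force: 29.9
```

Request:
move_arm:
  plan:
    - [[0,0,0],[-0.03,-0.0014,0],-1]
    - [[0,0,0],[-0.065,-0.0014,0],-1]
    - [[0,0,0],[-0.1,-0.0014,0],-1]
    - [[0,0,0],[-0.135,-0.0014,0],-1]
    - [[0,0,0],[-0.165,-0.0014,0],-1]

```text
t: 6.92
eef_pos: [419.5, 230.7, 49.6]
tcp_rot: [3.138, -0.003, 0.351]
ft_force: [40.7, -28.4, -2.6]
opening: 0.21
grip_force: 30.2
```

Request:
move_arm:
  plan:
    - [[0,0,0],[0,0,0],-1]
    - [[0,0,0],[0,0,0],-1]
    - [[0,0,0],[0,0,0],-1]
    - [[0,0,0],[0,0,0],-1]

```text
t: 7.42
eef_pos: [418.5, 230.3, 49.8]
tcp_rot: [3.138, 0.001, 0.351]
ft_force: [10.0, -35.9, 6.5]
opening: 0.206
grip_force: 30.0
```

Request:
move_arm:
  plan:
    - [[0,0,0],[0,0.003,0],-0.2]
    - [[0,0,0],[0,0.003,0],0]
    - [[0,0,0],[0,0.003,0],0.2]
    - [[0,0,0],[0,0.003,0],0.2]
    - [[0,0,0],[0,0.003,-0.05],0.2]

```text
t: 8.05
eef_pos: [417.5, 230.1, 97.8]
tcp_rot: [3.141, 0.006, 0.349]
ft_force: [1.1, -0.5, 1.0]
opening: 0.595
grip_force: 0.0
```

Request:
move_arm:
  plan:
    - [[0,0,-1],[0,0,-0.06],0.5]
    - [[0,0,-1],[-0.02,0,-0.12],1]
    - [[0,0,-1],[-0.02,0,-0.15],1]
    - [[0,0,-1],[-0.02,0,-0.15],1]
    - [[0,0,-1],[-0.02,0,-0.15],1]

```text
t: 8.68
eef_pos: [399.6, 223.6, 248.7]
tcp_rot: [3.142, 0.001, 0.367]
ft_force: [-0.2, 0.3, -0.0]
opening: 0.993
grip_force: 0.0
```

Run:
```python
from h import *
np.set_printoptions(precision=2,suppress=True)
p=eyes.read_camera("wrist"); np.save("w2.npy",p,allow_pickle=True)
cv2.imwrite("pics/w2.png",cv2.resize(p["img"][0:220,200:440,::-1],None,fx=3,fy=2.7,interpolation=cv2.INTER_CUBIC))
print(readout.state()["eef_pos"],readout.state()["tcp_rot"])
```

```text
[399.61 223.48 248.4 ] [3.14 0.   0.37]
```

View pics/w2.png

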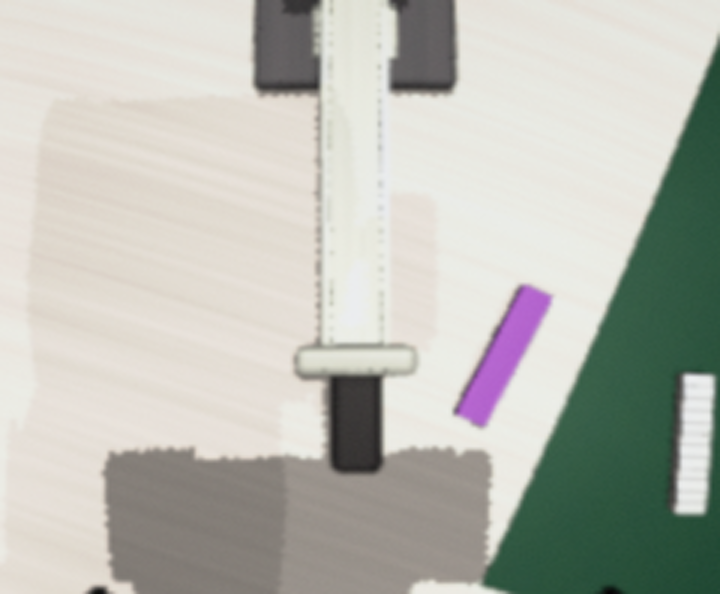

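Rail is fully out: channel runs up from the cap (crop (356,360)), pull at (356,425), purple decoy well to the right.

Run:
```python
from h import *
np.set_printoptions(precision=1,suppress=True)
p=np.load("w2.npy",allow_pickle=True).item()
print(p["extrinsics"][:3,3])
f=lambda x,y,z: wonz(p,(200+x/3,y/2.7),z)
a=np.radians(21.05); g0=np.array([418.5,230.3]); X=np.array([np.cos(a),np.sin(a)]);Y=np.array([-X[1],X[0]])
for n,x,y,z in [("capL",295,360,84),("capR",417,360,84),("cap in top",356,345,84),("cap out",356,377,84),("pull front",356,472,74),("pull L",331,425,74),("pull R",382,425,74),("ch L",320,320,58),("ch R",387,320,58),("chL",320,200,58),("chR",388,200,58),("chL",320,110,58),("chR",389,110,58),("innerL",329,300,58),("innerR",381,300,58),("plateL",254,92,14),("plateR",457,92,14),("purple",505,355,10)]:
    w=f(x,y,z)[:2]; print(n,w,"rel grip:",(w-g0)@X,(w-g0)@Y)
```

```text
[461.2 247.9 419. ]
capL [443.3 263.4] rel grip: 35.04237910058925 21.98833599630802
capR [459.  222.6] rel grip: 35.037139741703804 -21.780143905058786
cap in top [456.7 245.1] rel grip: 40.95511773106223 0.10699635525831284
cap out [444.7 240.5] rel grip: 28.119544081419203 0.10979048735785356
pull front [407.1 226. ] rel grip: -12.137292581798505 0.08230153835954418
pull L [422.3 241.8] rel grip: 7.651733101006298 9.398998335295735
pull R [429.1 224.1] rel grip: 7.647274250097721 -9.609344395255524
ch L [461.5 261.7] rel grip: 51.3899932023118 13.871989674967498
ch R [470.7 237.6] rel grip: 51.37785571422926 -11.899512833442111
chL [510.3 280.4] rel grip: 103.69100379717106 13.805057887905672
chR [519.7 256.1] rel grip: 103.68349990291266 -12.269962733157527
chL [548.3 295.1] rel grip: 144.3997822813304 13.871831431312023
chR [557.8 270.2] rel grip: 144.39904816304278 -12.76940346498425
innerL [470.8 261.6] rel grip: 60.012090229692475 10.390184931429282
innerR [477.9 242.9] rel grip: 60.00871279368994 -9.578866411819256
plateL [558.  331.4] rel grip: 166.55395071713508 44.257078133256506
plateR [589.8 248.9] rel grip: 166.5884669886962 -44.19768525563662
purple [475.4 181.7] rel grip: 35.64255260364776 -65.82981044462667
```

Run:
```python
from h import *
np.set_printoptions(precision=1,suppress=True)
p=np.load("w2.npy",allow_pickle=True).item()
f=lambda x,y,z: wonz(p,(200+x/3,y/2.7),z)
c=[f(*q,12)[:2] for q in [(683,375),(715,375),(707,514),(674,514)]]
print(c,np.mean(c,0),np.degrees(np.arctan2(*(c[0]-c[3])[::-1])))
t=eyes.read_camera("top"); print([(s[0],s[2]) for s in strips(t)])
from go import go
b=(466,81)
go([(466,81,150,20.5,0,0,4),(466,81,60,20.5,0,0,1),(466,81,20,20.5,0,0,1),(466,81,5.5,20.5,0,0,4)],[399.6,223.5,248.5,21,0])
```

```text
[array([498.5, 101.6]), array([505. ,  86.9]), array([437.4,  60.1]), array([431.2,  75.8])] [468.   81.1] 20.920388969899733
[(array([448. , -38.7]), np.float64(151.5955281763236)), (array([467.3,  81.8]), np.float64(20.555210064619388)), (array([565.2, -51.1]), np.float64(57.98916071923408)), (array([657.3,  21.7]), np.float64(46.531143548789))]
[[[0.0, 0, 0.5], [0.0109, 0.1568, 0.0985], 0], [[0.0, 0, 0.5], [0.0109, 0.1568, 0.0985], 0], [[0.0, 0, 0.5], [0.0109, 0.1568, 0.0985], 0], [[0.0, 0, 0.5], [0.0109, 0.1568, 0.0985], 0], [[0.0, 0, 0.5], [0.0109, 0.1568, 0.1885], 0]]
[[[0.0, 0.0, 0.0], [0.0, 0, 0.04], 0], [[0.0, 0.0, 0.0], [0.0, 0, 0.0545], 0], [[0.0, 0.0, 0.0], [0.0, 0, 0.0545], 0], [[0.0, 0.0, 0.0], [0.0, 0, 0.0545], 0], [[0.0, 0.0, 0.0], [0.0, 0, 0.0545], 0]]
```

Request:
move_arm:
  plan:
    - [[0,0,0.5],[0.012,0.157,0.0985],0]
    - [[0,0,0.5],[0.012,0.157,0.0985],0]
    - [[0,0,0.5],[0.012,0.157,0.0985],0]
    - [[0,0,0.5],[0.012,0.157,0.0985],0]
    - [[0,0,0.5],[0.012,0.157,0.155],0]

```text
t: 9.4
eef_pos: [469.3, 81.3, 95.5]
tcp_rot: [3.14, -0.005, 0.357]
ft_force: [0.4, -0.1, -1.4]
opening: 0.538
grip_force: 0.0
```

Request:
move_arm:
  plan:
    - [[0,0,0],[0,0,0.05],0]
    - [[0,0,0],[0,0,0.075],0]
    - [[0,0,0],[0,0,0.088],0]
    - [[0,0,0],[0,0,0.088],0]
    - [[0,0,0],[0,0,0.088],0]

```text
t: 10.02
eef_pos: [468.0, 81.5, 7.5]
tcp_rot: [3.141, -0.001, 0.358]
ft_force: [0.4, -0.2, -0.1]
opening: 0.499
grip_force: 0.0
```

Request:
move_arm:
  plan:
    - [[0,0,0],[0,0,0.0015],-1]
    - [[0,0,0],[0,0,0.0015],-1]
    - [[0,0,0],[0,0,0.0015],-1]
    - [[0,0,0],[0,0,0.0015],-1]
    - [[0,0,0],[0,0,0.0015],-1]

```text
t: 10.65
eef_pos: [467.6, 81.2, 5.2]
tcp_rot: [3.141, -0.0, 0.358]
ft_force: [-0.7, -0.9, 3.8]
opening: 0.156
grip_force: 30.0
```

Request:
move_arm:
  plan:
    - [[0,0,0],[0,0,0],-1]
    - [[0,0,0],[0,0,0],-1]
    - [[0,0,0],[0,0,-0.05],-1]
    - [[0,0,0],[0,0,-0.1],-1]
    - [[0,0,0],[0,0,-0.1],-1]

```text
t: 11.28
eef_pos: [468.8, 81.4, 107.7]
tcp_rot: [3.14, -0.005, 0.358]
ft_force: [-0.4, 0.4, -0.5]
opening: 0.152
grip_force: 30.0
```

Request:
move_arm:
  plan:
    - [[0,0,0],[0,0,0],-1]
    - [[0,0,0],[0,0,0],-1]

```text
t: 11.52
eef_pos: [466.9, 81.2, 103.8]
tcp_rot: [-3.141, 0.002, 0.358]
ft_force: [0.4, 0.7, -0.9]
opening: 0.152
grip_force: 30.0
```

Run:
```python
from go import go
go([(495,259.8,105,21,0,-1,5)],[467,81.2,105,20.5,0])
```

```text
[[[0, 0.0, -0.5], [0.0888, -0.1575, 0], -1], [[0, 0.0, -0.5], [0.0888, -0.1575, 0], -1], [[0, 0.0, -0.5], [0.0888, -0.1575, 0], -1], [[0, 0.0, -0.5], [0.0888, -0.1575, 0], -1], [[0, 0.0, -0.5], [0.0888, -0.1575, 0], -1]]
```

Request:
move_arm:
  plan:
    - [[0,0,-0.5],[0.0888,-0.1575,0],-1]
    - [[0,0,-0.5],[0.0888,-0.1575,0],-1]
    - [[0,0,-0.5],[0.0888,-0.1575,0],-1]
    - [[0,0,-0.5],[0.0888,-0.1575,0],-1]
    - [[0,0,-0.5],[0.0888,-0.1575,0],-1]

```text
t: 12.15
eef_pos: [494.8, 259.5, 103.8]
tcp_rot: [3.141, 0.003, 0.367]
ft_force: [0.1, -1.0, -0.0]
opening: 0.154
grip_force: 30.0
```

Request:
move_arm:
  plan:
    - [[0,0,0],[0,0,0],-1]
    - [[0,0,0],[0,0,0],-1]
    - [[0,0,0],[0,0,0],-1]

```text
t: 12.52
eef_pos: [495.7, 259.3, 105.2]
tcp_rot: [3.141, -0.0, 0.366]
ft_force: [0.5, -1.2, 0.2]
opening: 0.152
grip_force: 30.0
```

Request:
move_arm:
  plan:
    - [[0,0,0],[0,-0.0007,0.02],-1]
    - [[0,0,0],[0,-0.0007,0.035],-1]
    - [[0,0,0],[0,-0.0007,0.044],-1]
    - [[0,0,0],[0,-0.0007,0.044],-1]
    - [[0,0,0],[0,-0.0007,0.044],-1]

```text
t: 13.15
eef_pos: [495.5, 260.7, 61.4]
tcp_rot: [3.142, -0.0, 0.367]
ft_force: [-1.2, 0.6, -0.2]
opening: 0.154
grip_force: 30.0
```

Run:
```python
from h import *
p=eyes.read_camera("wrist")
s=readout.state();print(s["eef_pos"],s["ft_force"])
cv2.imwrite("pics/w3.png",cv2.resize(p["img"][60:300,200:440,::-1],None,fx=2.4,fy=2.4,interpolation=cv2.INTER_CUBIC))
```

```text
[495.54583755 260.66589309  61.52581482] [-0.62717026 -0.19594106 -0.54526813]
```

View pics/w3.png

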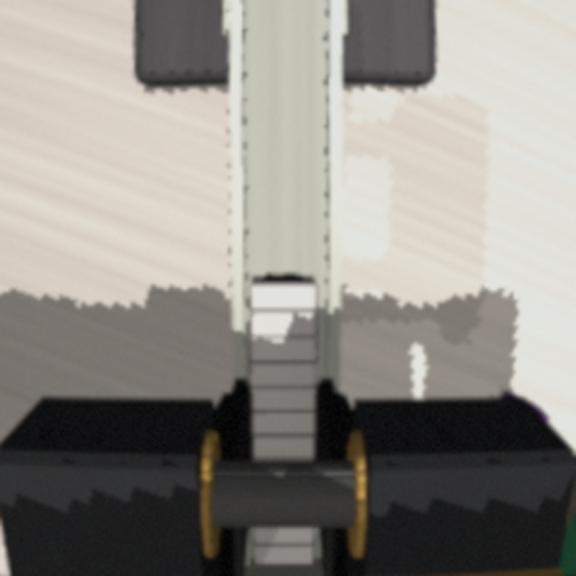

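The strip (crop columns 251–316) lies inside the channel walls (246–329). Lowering and releasing.

Request:
move_arm:
  plan:
    - [[0,0,0],[0,0.0007,0.001],-1]
    - [[0,0,0],[0,0.0007,0.0018],-1]
    - [[0,0,0],[0,0.0007,0.0018],-1]
    - [[0,0,0],[0,0.0007,0.0018],-0.4]
    - [[0,0,0],[0,0.0007,0.0018],-0.4]

```text
t: 13.82
eef_pos: [495.6, 259.9, 59.3]
tcp_rot: [3.142, -0.0, 0.367]
ft_force: [-0.3, -0.0, -0.3]
opening: 0.281
grip_force: 0.0
```

Request:
move_arm:
  plan:
    - [[0,0,0],[0,0,0],-0.4]
    - [[0,0,0],[0,0,-0.02],-0.4]
    - [[0,0,0],[0,0,-0.05],0]
    - [[0,0,0],[0,0,-0.1],0]
    - [[0,0,0],[0,0,-0.1],0]

```text
t: 14.45
eef_pos: [496.8, 260.5, 162.5]
tcp_rot: [3.141, -0.006, 0.367]
ft_force: [0.7, 1.3, 0.0]
opening: 0.494
grip_force: 0.0
```

Run:
```python
from h import *
np.set_printoptions(precision=1,suppress=True)
print(readout.state()["eef_pos"],readout.state()["tcp_rot"])
for n in("top","side"):
    p=eyes.read_camera(n); print(n,[(s[0],s[2]) for s in strips(p)])
p=eyes.read_camera("wrist"); cv2.imwrite("pics/w4.png",cv2.resize(p["img"][0:260,200:440,::-1],None,fx=2.3,fy=2.3)); np.save("w4.npy",p,allow_pickle=True)
from go import go
go([(656.5,21,165,46.5,0,0,7)],[495.5,260,160,21,0])
```

```text
[496.8 260.5 162.5] [ 3.1 -0.   0.4]
top [(array([447.7, -39.2]), np.float64(151.45004886036648)), (array([565.2, -51.1]), np.float64(57.933088249756906)), (array([657. ,  21.8]), np.float64(46.60328250484943))]
side [(array([654.9,  19.5]), np.float64(46.58081524510218)), (array([567.9, -45. ]), np.float64(62.8410906296989))]
[[[0, 0.0, -25.5], [0.0647, 0.2808, -0.005], 0], [[0, 0.0, -25.5], [0.0647, 0.2808, -0.005], 0], [[0, 0.0, -25.5], [0.0647, 0.2808, -0.005], 0], [[0, 0.0, -25.5], [0.0647, 0.2808, -0.005], 0], [[0, 0.0, -25.5], [0.0647, 0.2808, -0.005], 0]]
[[[0.0, 0.0, 0.0], [0.0, 0.0, 0.0], 0], [[0.0, 0.0, 0.0], [0.0, 0.0, 0.0], 0]]
```

Request:
move_arm:
  plan:
    - [[0,0,-10],[0.0653,0.2805,-0.005],0]
    - [[0,0,-20],[0.0653,0.2805,-0.005],0]
    - [[0,0,-25.5],[0.0653,0.2805,-0.005],0]
    - [[0,0,-25.5],[0.0653,0.2805,-0.005],0]
    - [[0,0,-25.5],[0.0653,0.2805,-0.005],0]

```text
t: 15.22
eef_pos: [657.7, 18.9, 162.4]
tcp_rot: [-3.14, 0.002, 0.81]
ft_force: [0.3, 0.9, 0.6]
opening: 0.5
grip_force: 0.0
```

Request:
move_arm:
  plan:
    - [[0,0,0],[0,0,0.05],0]
    - [[0,0,0],[0,0,0.1],0]
    - [[0,0,0],[0,0,0.13],0]
    - [[0,0,0],[0,0,0.145],0]
    - [[0,0,0],[0,0,0.145],0]

```text
t: 15.85
eef_pos: [656.5, 21.5, 18.1]
tcp_rot: [-3.14, 0.001, 0.812]
ft_force: [0.6, 0.1, 0.9]
opening: 0.503
grip_force: 0.0
```

Request:
move_arm:
  plan:
    - [[0,0,0],[0,0,0],0]
    - [[0,0,0],[0,0,0],0]

```text
t: 16.1
eef_pos: [657.6, 21.5, 20.6]
tcp_rot: [3.14, -0.001, 0.812]
ft_force: [-1.3, -0.5, 0.2]
opening: 0.498
grip_force: 0.0
```

View pics/w4.png

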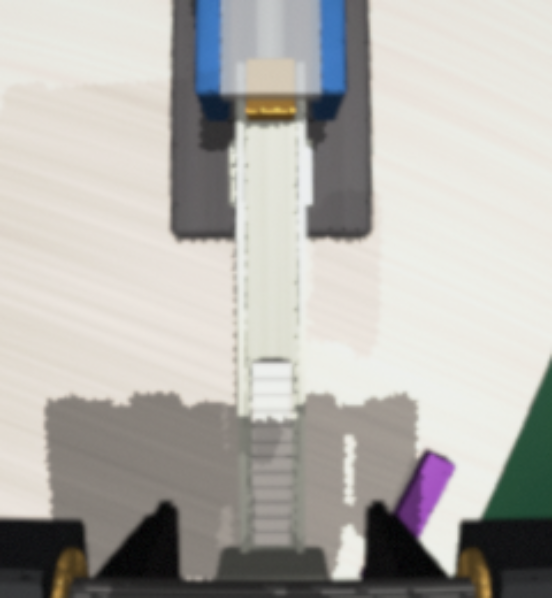

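The first strip lies in the channel (crop (272,455)) and the follower shows at (270,105). Picking the second.

Request:
move_arm:
  plan:
    - [[0,0,0],[0,0,0.01],0]
    - [[0,0,0],[0,0,0.015],-0.2]
    - [[0,0,0],[0,0,0.015],-1]
    - [[0,0,0],[0,0,0.015],-1]
    - [[0,0,0],[0,0,0.015],-1]

```text
t: 16.73
eef_pos: [657.2, 21.5, 4.5]
tcp_rot: [3.141, -0.0, 0.812]
ft_force: [0.1, 0.3, 0.4]
opening: 0.153
grip_force: 30.0
```

Request:
move_arm:
  plan:
    - [[0,0,0],[0,0,0],-1]
    - [[0,0,0],[0,0,0],-1]
    - [[0,0,0],[0,0,0],-1]
    - [[0,0,0],[0,0,0],-1]

```text
t: 17.23
eef_pos: [657.1, 21.4, 4.5]
tcp_rot: [3.141, -0.0, 0.812]
ft_force: [-0.3, -0.4, 1.5]
opening: 0.158
grip_force: 30.0
```

Request:
move_arm:
  plan:
    - [[0,0,0],[0,0,-0.05],-1]
    - [[0,0,0],[0,0,-0.1],-1]
    - [[0,0,0],[0,0,-0.1],-1]
    - [[0,0,0],[0,0,-0.1],-1]

```text
t: 17.73
eef_pos: [656.6, 21.5, 103.6]
tcp_rot: [-3.141, 0.001, 0.812]
ft_force: [0.5, 0.5, -1.6]
opening: 0.154
grip_force: 30.0
```

Run:
```python
from go import go
import numpy as np
X=np.array([.9333,.3592]);t=np.array([418.5,230.3])+159.5*X;print(t)
go([(*t,105,21,0,-1,7)],[657.5,21.5,105.5,46.5,0])
```

```text
[567.36135 287.5924 ]
[[[0.0, 0, 25.5], [0.131, -0.2486, 0.0005], -1], [[0.0, 0, 25.5], [0.131, -0.2486, 0.0005], -1], [[0.0, 0, 25.5], [0.131, -0.2486, 0.0005], -1], [[0.0, 0, 25.5], [0.131, -0.2486, 0.0005], -1], [[0.0, 0, 25.5], [0.131, -0.2486, 0.0005], -1]]
[[[0.0, 0.0, 0.0], [0.0, 0.0, 0.0], -1], [[0.0, 0.0, 0.0], [0.0, 0.0, 0.0], -1]]
```

Request:
move_arm:
  plan:
    - [[0,0,10],[0.131,-0.2486,0],-1]
    - [[0,0,20],[0.131,-0.2486,0],-1]
    - [[0,0,25.5],[0.131,-0.2486,0],-1]
    - [[0,0,25.5],[0.131,-0.2486,0],-1]
    - [[0,0,25.5],[0.131,-0.2486,0],-1]

```text
t: 18.35
eef_pos: [564.8, 290.1, 102.4]
tcp_rot: [-3.142, 0.003, 0.369]
ft_force: [1.6, -0.7, 0.1]
opening: 0.157
grip_force: 30.0
```

Request:
move_arm:
  plan:
    - [[0,0,0],[0,0,0],-1]
    - [[0,0,0],[0,0,0],-1]
    - [[0,0,0],[0,0,0],-1]
    - [[0,0,0],[0,0,0],-1]

```text
t: 18.85
eef_pos: [567.3, 286.6, 104.2]
tcp_rot: [3.141, 0.0, 0.365]
ft_force: [-0.2, -1.1, 0.2]
opening: 0.154
grip_force: 30.0
```

Request:
move_arm:
  plan:
    - [[0,0,0],[0,-0.001,0.02],-1]
    - [[0,0,0],[0,-0.001,0.035],-1]
    - [[0,0,0],[0,-0.001,0.042],-1]
    - [[0,0,0],[0,-0.001,0.042],-1]
    - [[0,0,0],[0,-0.001,0.042],-1]

```text
t: 19.48
eef_pos: [566.8, 288.6, 62.7]
tcp_rot: [3.141, -0.001, 0.367]
ft_force: [-0.1, 0.3, -0.6]
opening: 0.155
grip_force: 30.0
```

Run:
```python
from h import *
p=eyes.read_camera("wrist")
s=readout.state();print(s["eef_pos"],s["ft_force"])
cv2.imwrite("pics/w5.png",cv2.resize(p["img"][60:300,200:440,::-1],None,fx=1.8,fy=1.8,interpolation=cv2.INTER_CUBIC))
```

```text
[566.77059233 288.63227807  62.86559916] [ 0.29436921 -0.18791409  1.11254038]
```

View pics/w5.png

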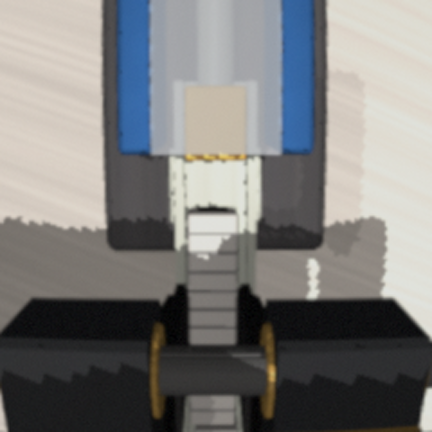

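Second strip is centred over the channel (crop 188–238 within 182–248), short of the follower. Releasing it.

Request:
move_arm:
  plan:
    - [[0,0,0],[0,0.0008,0.002],-1]
    - [[0,0,0],[0,0.0008,0.0034],-1]
    - [[0,0,0],[0,0.0008,0.0034],-1]
    - [[0,0,0],[0,0.0008,0.0034],-0.4]
    - [[0,0,0],[0,0.0008,0.0034],-0.4]

```text
t: 20.15
eef_pos: [566.8, 287.8, 59.0]
tcp_rot: [3.142, -0.0, 0.367]
ft_force: [-0.5, -1.0, 0.7]
opening: 0.283
grip_force: 0.0
```

Request:
move_arm:
  plan:
    - [[0,0,0],[0,0,0],-0.4]
    - [[0,0,0],[0,0,-0.02],-0.4]
    - [[0,0,0],[0,0,-0.05],0]
    - [[0,0,0],[-0.04,0,-0.1],0]
    - [[0,0,0],[-0.08,0,-0.12],0]

```text
t: 20.78
eef_pos: [491.9, 259.0, 181.0]
tcp_rot: [3.142, -0.003, 0.367]
ft_force: [-0.4, -0.4, 0.3]
opening: 0.495
grip_force: 0.0
```

Run:
```python
from h import *
np.set_printoptions(precision=1,suppress=True)
for n in("top","side"):
    p=eyes.read_camera(n); print(n,[(s[0],s[2]) for s in strips(p)])
p=eyes.read_camera("wrist"); cv2.imwrite("pics/w6.png",cv2.resize(p["img"][0:260,200:440,::-1],None,fx=2,fy=2))
print(readout.state()["eef_pos"],readout.state()["tcp_rot"])
```

```text
top [(array([447.7, -39.2]), np.float64(151.45004886036648)), (array([565.2, -51.1]), np.float64(57.933088249756906))]
side [(array([562. , -53.7]), np.float64(57.339576316789035))]
[491.5 259.  180.5] [ 3.1 -0.   0.4]
```

View pics/w6.png

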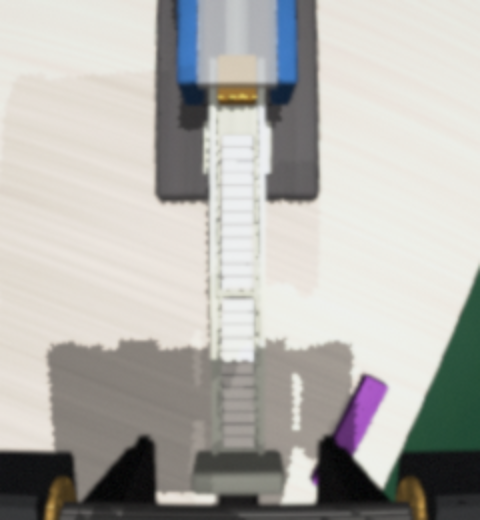

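Both strips lie end to end in the channel. Gripping the pull to push the rail home.

Request:
move_arm:
  plan:
    - [[0,0,0],[-0.0735,0.0006,0],0]
    - [[0,0,0],[-0.0735,0.0006,0.02],0]
    - [[0,0,0],[-0.0735,0.0006,0.07],0]
    - [[0,0,0],[-0.0735,0.0006,0.11],0]
    - [[0,0,0],[-0.0735,0.0006,0.13],0]

```text
t: 21.55
eef_pos: [423.8, 232.1, 46.2]
tcp_rot: [3.142, 0.003, 0.366]
ft_force: [1.3, 0.3, -0.1]
opening: 0.502
grip_force: 0.0
```

Request:
move_arm:
  plan:
    - [[0,0,0],[0,0,0],0]
    - [[0,0,0],[0,0,0],-1]
    - [[0,0,0],[0,0,0],-1]
    - [[0,0,0],[0,0,0],-1]
    - [[0,0,0],[0,0,0],-1]

```text
t: 22.18
eef_pos: [424.1, 232.1, 49.5]
tcp_rot: [3.141, -0.001, 0.367]
ft_force: [1.1, -3.4, 6.2]
opening: 0.206
grip_force: 30.0
```

Request:
move_arm:
  plan:
    - [[0,0,0],[0,0,0],-1]
    - [[0,0,0],[0,0,0],-1]

```text
t: 22.42
eef_pos: [424.1, 232.1, 49.5]
tcp_rot: [3.141, -0.001, 0.367]
ft_force: [0.7, -3.4, 6.7]
opening: 0.211
grip_force: 30.0
```

Request:
move_arm:
  plan:
    - [[0,0,0],[0.02,0,0],-1]
    - [[0,0,0],[0.045,0,0],-1]
    - [[0,0,0],[0.07,0,0],-1]
    - [[0,0,0],[0.095,0,0],-1]
    - [[0,0,0],[0.12,0,0],-1]

```text
t: 23.05
eef_pos: [535.4, 275.3, 49.5]
tcp_rot: [-3.142, 0.002, 0.367]
ft_force: [-6.6, -2.1, 8.3]
opening: 0.21
grip_force: 30.0
```

Request:
move_arm:
  plan:
    - [[0,0,0],[0.015,0,0],-1]
    - [[0,0,0],[0.03,0,0],-1]
    - [[0,0,0],[0.04,0,0],-1]
    - [[0,0,0],[0.04,0,0],-1]
    - [[0,0,0],[0.04,0,0],-1]

```text
t: 23.68
eef_pos: [573.6, 290.1, 49.5]
tcp_rot: [-3.141, -0.002, 0.367]
ft_force: [0.2, 4.2, 5.3]
opening: 0.208
grip_force: 30.0
```

Request:
move_arm:
  plan:
    - [[0,0,0],[0.002,0,0],-1]
    - [[0,0,0],[0.004,0,0],-1]
    - [[0,0,0],[0.004,0,0],-1]
    - [[0,0,0],[0.004,0,0],-1]

```text
t: 24.18
eef_pos: [576.0, 291.0, 49.5]
tcp_rot: [-3.141, 0.001, 0.367]
ft_force: [-5.1, 0.4, 10.6]
opening: 0.208
grip_force: 30.0
```

Request:
move_arm:
  plan:
    - [[0,0,0],[0.002,0,0],-1]
    - [[0,0,0],[0.003,0,0],-1]
    - [[0,0,0],[0.003,0,0],-1]
    - [[0,0,0],[0.003,0,0],-1]

```text
t: 24.68
eef_pos: [578.7, 292.0, 49.5]
tcp_rot: [-3.141, 0.001, 0.367]
ft_force: [-5.5, -0.5, 9.9]
opening: 0.21
grip_force: 30.0
```

Request:
move_arm:
  plan:
    - [[0,0,0],[0.002,0,0],-1]
    - [[0,0,0],[0.003,0,0],-1]
    - [[0,0,0],[0.003,0,0],-1]
    - [[0,0,0],[0.003,0,0],-1]

```text
t: 25.18
eef_pos: [581.5, 293.2, 49.5]
tcp_rot: [-3.141, 0.001, 0.367]
ft_force: [-6.2, 0.7, 9.6]
opening: 0.211
grip_force: 30.0
```

Request:
move_arm:
  plan:
    - [[0,0,0],[0.002,0,0],-1]
    - [[0,0,0],[0.003,0,0],-1]
    - [[0,0,0],[0.003,0,0],-1]
    - [[0,0,0],[0.003,0,0],-1]

```text
t: 25.68
eef_pos: [581.6, 293.2, 49.4]
tcp_rot: [-3.142, 0.008, 0.367]
ft_force: [-18.4, -5.7, 18.8]
opening: 0.209
grip_force: 30.0
```

Request:
move_arm:
  plan:
    - [[0,0,0],[0,0,0],-0.4]
    - [[0,0,0],[0,0,0],0]
    - [[0,0,0],[0,0,0],0]
    - [[0,0,0],[-0.02,0,-0.04],0]
    - [[0,0,0],[-0.05,0,-0.09],0]

```text
t: 26.3
eef_pos: [538.0, 275.9, 138.6]
tcp_rot: [3.141, 0.002, 0.366]
ft_force: [1.0, -0.2, 0.6]
opening: 0.502
grip_force: 0.0
```

Request:
move_arm:
  plan:
    - [[0,0,0],[0,0,-0.05],0]
    - [[0,0,0],[0,0,-0.07],0]
    - [[0,0,0],[0,0,-0.07],0]
    - [[0,0,0],[0,0,-0.07],0]

```text
t: 26.8
eef_pos: [538.2, 276.1, 207.5]
tcp_rot: [3.141, 0.002, 0.367]
ft_force: [0.6, 0.2, 0.1]
opening: 0.501
grip_force: 0.0
```

Run:
```python
from h import *
np.set_printoptions(precision=1,suppress=True)
print(readout.state()["eef_pos"],readout.state()["tcp_rot"])
w=eyes.read_camera("wrist"); a=cv2.resize(w["img"][0:200,230:400,::-1],None,fx=2.5,fy=2.5)
t=eyes.read_camera("top"); s=eyes.read_camera("side"); print([(q[0],q[2]) for q in strips(t)])
b=cv2.resize(s["img"][60:200,290:430,::-1],(375,375)); 
H=np.zeros((500,800,3),np.uint8); H[:500,:425]=a; H[:375,425:]=b; cv2.imwrite("pics/w7.png",H)
np.save("t7.npy",t,allow_pickle=True);np.save("s7.npy",s,allow_pickle=True)
```

```text
[538.2 276.1 207.5] [3.1 0.  0.4]
[(array([447.7, -39.2]), np.float64(151.49373878426871)), (array([565.2, -51.1]), np.float64(58.16841043045586))]
```

View pics/w7.png

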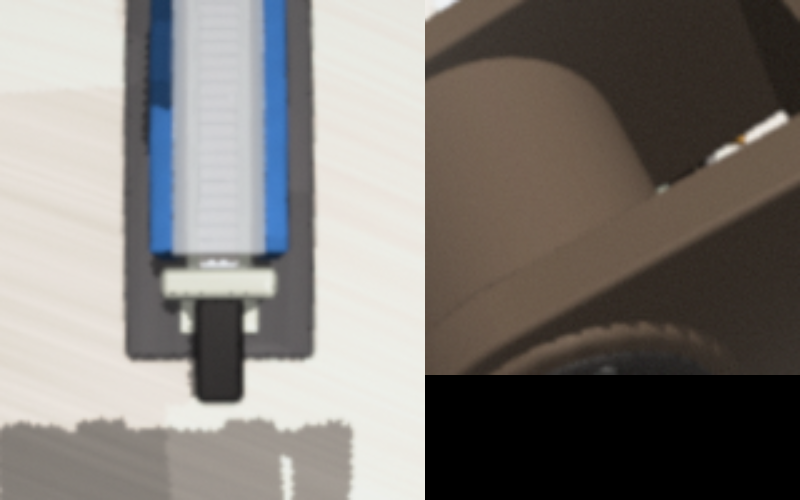

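Run:
```python
from h import *
np.set_printoptions(precision=1,suppress=True)
# same pose: take new picture for extrinsics
p=eyes.read_camera("wrist")
X=np.array([.9333,.3592]);Y=np.array([-X[1],X[0]]);g0=np.array([418.5,230.3])
f=lambda n,x,y,z:print(n,(wonz(p,(230+x/2.5,y/2.5),z)[:2]-g0)@X,(wonz(p,(230+x/2.5,y/2.5),z)[:2]-g0)@Y)
f("plate front",219,357,14);f("pull front top",219,398,74);f("pull front bottom",219,402,58);f("cap in",219,268,84);f("cap out",219,298,84);f("mouth top",219,253,88);f("plateL",126,300,14);f("plateR",314,300,14)
print(p["extrinsics"][:3,3])
im=p["img"].astype(int).sum(2); print([int(v) for v in im[92:125,317]]); print([int(v) for v in im[130:166,317]]); print([int(v) for v in im[130:150,285]])
```

```text
plate front 170.89999951094353 0.590162313617094
pull front top 158.58469033487103 0.5790567781039454
pull front bottom 155.01269252882858 0.5878863862375999
cap in 209.25559830168325 0.5331013775738045
cap out 197.86382372997173 0.5423835600823731
mouth top 214.68817904660258 0.527280946822905
plateL 198.17335471571474 44.02002518867729
plateR 198.11608723736322 -43.82478395070896
[599.9 300.6 377.7]
[638, 640, 634, 622, 626, 636, 641, 634, 593, 487, 410, 427, 525, 634, 610, 540, 570, 643, 673, 668, 662, 664, 662, 655, 620, 550, 435, 258, 144, 157, 174, 171, 168]
[166, 167, 162, 163, 158, 163, 161, 162, 158, 156, 159, 157, 154, 150, 152, 156, 154, 153, 155, 155, 148, 153, 151, 152, 149, 148, 146, 144, 139, 114, 175, 364, 572, 684, 704, 706]
[290, 288, 288, 288, 282, 291, 290, 289, 289, 286, 277, 244, 239, 335, 504, 648, 675, 681, 686, 683]
```

Run:
```python
from h import *
np.set_printoptions(precision=1,suppress=True)
P={}
for n in("top","side"):
    q=np.load({"top":"t7.npy","side":"s7.npy"}[n],allow_pickle=True).item(); q=dict(q); q["img"]=np.load(n+"0.npy"); P[n]=q
    hsv=cv2.cvtColor(q["img"],cv2.COLOR_RGB2HSV); m=((hsv[...,0]>12)&(hsv[...,0]<30)&(hsv[...,1]>140)&(hsv[...,2]>120)).astype(np.uint8)
    k,l,s,c=cv2.connectedComponentsWithStats(m); print(n,[(s[i].tolist(),c[i]) for i in range(1,k) if s[i,4]>15])
T=P["top"];S=P["side"]
A=onz(S,(316.5,170.6),0);B=onz(S,(380,180.6),0); d=A-B; print(A,B,np.linalg.norm(d),np.degrees(np.arctan2(d[1],d[0])))
```

```text
top [([294, 94, 22, 22, 191], array([304.1, 103.8])), ([279, 109, 22, 22, 201], array([288.7, 118.6])), ([292, 108, 11, 10, 38], array([297. , 112.2])), ([575, 125, 12, 19, 50], array([580.9, 134.4])), ([81, 197, 9, 46, 130], array([ 85.1, 213.5])), ([448, 233, 9, 17, 136], array([451.7, 240.9])), ([43, 252, 37, 5, 100], array([ 64.7, 253.3]))]
side [([392, 108, 17, 6, 77], array([400. , 110.3])), ([418, 240, 5, 4, 16], array([419.9, 241.5]))]
[ 594.  -179.4    0. ] [ 433.9 -163.1    0. ] 160.92989045509347 -5.8037417612550595
```

```bash
cat > fit.py <<'E'
from h import *
from scipy.optimize import least_squares
np.set_printoptions(precision=2,suppress=True)
def lidw(v,P):
    P=np.atleast_2d(P).astype(float); L=v[3]; a=P.copy(); a[:,0]=85+P[:,0]*np.cos(L)+P[:,2]*np.sin(L); a[:,2]=65-P[:,0]*np.sin(L)+P[:,2]*np.cos(L)
    return frame(v[0],v[1],np.radians(v[2]),a)
if __name__=="__main__":
    P={n:np.load(f,allow_pickle=True).item() for n,f in (("top","t7.npy"),("side","s7.npy"))}
    obs=[("top","l",(0,140,8),(397.5,165)),("top","l",(0,-140,8),(509,176)),("top","l",(-190,0,7),(451.7,240.9)),("side","l",(-190,0,6),(400,110.3)),
     ("side","b",(85,140,0),(316.5,170.6)),("side","b",(-85,140,0),(380,180.6)),("side","l",(-170,-140,8),(399.4,80.6))]
    def res(v): return np.concatenate([(proj(P[c],lidw(v,q) if k=="l" else frame(v[0],v[1],np.radians(v[2]),[q]))[0]-uv) for c,k,q,uv in obs])
    r=least_squares(res,[505,-307,-8,.2],loss="soft_l1",x_scale=[5,5,2,.1]); print(r.x,r.fun.reshape(-1,2)); print("tab",lidw(r.x,(-194,0,5)),"hinge",lidw(r.x,(0,0,0)))
E
python3 fit.py
python3 - <<'E'
import cv2,numpy as np
s=np.load("side0.npy")[60:190,290:430,::-1];t=np.load("top0.npy")[155:255,380:525,::-1]
H=np.zeros((560,800,3),np.uint8); a=cv2.resize(s,None,fx=2.8,fy=2.8,interpolation=2);b=cv2.resize(t,None,fx=2.75,fy=2.75,interpolation=2); H[:a.shape[0],:a.shape[1]]=a; H[:b.shape[0],400:400+b.shape[1]]=b[:,:400]; cv2.imwrite("pics/bx.png",H[:370])
E
```

```text
[ 496.35 -302.41   -8.25    0.26] [[ 0.43 -1.  ]
 [ 0.14 -0.01]
 [ 0.85  1.21]
 [ 0.54  0.62]
 [-2.73  0.72]
 [ 0.62  3.44]
 [-0.53 -0.93]]
tab [[ 396.1  -287.87  119.36]] hinge [[ 580.47 -314.62   65.  ]]
```

View pics/bx.png

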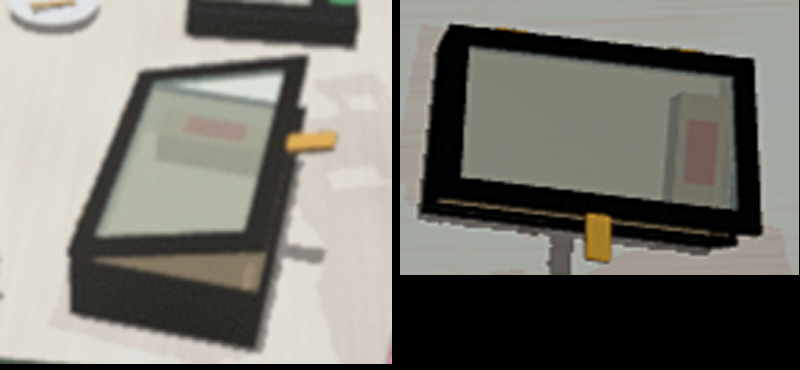

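Lid ajar ~0.25 rad, tab at side crop (311,141) / top crop (598,238). Refining with better corners.

Run:
```python
from fit import *
P={n:np.load(f,allow_pickle=True).item() for n,f in (("top","t7.npy"),("side","s7.npy"))}
s=lambda x,y:(290+x/2.8,60+y/2.8); t=lambda x,y:(380+(x-400)/2.75,155+y/2.75)
obs=[("top","l",(0,140,8),t(455,27)),("top","l",(0,-140,8),t(752,60)),("top","l",(-170,-140,4),t(760,233)),("top","l",(-190,0,7),(451.7,240.9)),("side","l",(-190,0,6),(400,110.3)),
 ("side","b",(85,140,0),s(72,315)),("side","b",(-85,140,0),s(255,347)),("side","l",(-170,-140,8),s(306,58)),("side","l",(0,-140,8),s(140,72)),("side","l",(0,140,0),s(72,250))]
def res(v): return np.concatenate([(proj(P[c],lidw(v,q) if k=="l" else frame(v[0],v[1],np.radians(v[2]),[q]))[0]-uv) for c,k,q,uv in obs])
r=least_squares(res,[505,-307,-8,.2],loss="soft_l1",x_scale=[5,5,2,.1]); print(r.x,r.fun.reshape(-1,2)); print("tab",lidw(r.x,(-194,0,5)),"hinge",lidw(r.x,(0,0,0))); np.save("box.npy",r.x)
```

```text
[ 494.87 -300.96   -8.24    0.27] [[-2.62 -0.25]
 [ 0.6  -0.27]
 [ 0.3   1.79]
 [ 0.53  1.56]
 [ 1.06  0.27]
 [-1.42 -0.71]
 [ 0.17  0.6 ]
 [ 0.04 -1.37]
 [-1.24 -0.78]
 [-1.47  3.43]]
tab [[ 395.25 -286.54  121.52]] hinge [[ 578.99 -313.14   65.  ]]
```

Run:
```python
from go import go
go([(445,5,230,6,0,0,5),(350,-275,230,-8.2,0,0,5)],[538.2,276,207.5,21,0])
```

```text
[[[0.0, 0, 15.0], [-0.1841, 0.2196, -0.0225], 0], [[0.0, 0, 15.0], [-0.1841, 0.2196, -0.0225], 0], [[0.0, 0, 15.0], [-0.1841, 0.2196, -0.0225], 0], [[0.0, 0, 15.0], [-0.1841, 0.2196, -0.0225], 0], [[0.0, 0, 15.0], [-0.1841, 0.2196, -0.0225], 0]]
[[[0.0, 0, 14.2], [-0.1237, 0.2685, 0.0], 0], [[0.0, 0, 14.2], [-0.1237, 0.2685, 0.0], 0], [[0.0, 0, 14.2], [-0.1237, 0.2685, 0.0], 0], [[0.0, 0, 14.2], [-0.1237, 0.2685, 0.0], 0], [[0.0, 0, 14.2], [-0.1237, 0.2685, 0.0], 0]]
```

Request:
move_arm:
  plan:
    - [[0,0,10],[-0.184,0.22,-0.0225],0]
    - [[0,0,15],[-0.184,0.22,-0.0225],0]
    - [[0,0,15],[-0.184,0.22,-0.0225],0]
    - [[0,0,15],[-0.184,0.22,-0.0225],0]
    - [[0,0,15],[-0.184,0.22,-0.0225],0]

```text
t: 27.62
eef_pos: [444.6, 3.0, 231.3]
tcp_rot: [3.141, 0.0, 0.104]
ft_force: [1.3, -0.5, -0.9]
opening: 0.503
grip_force: 0.0
```

Request:
move_arm:
  plan:
    - [[0,0,10],[-0.124,0.2685,0],0]
    - [[0,0,14.2],[-0.124,0.2685,0],0]
    - [[0,0,14.2],[-0.124,0.2685,0],0]
    - [[0,0,14.2],[-0.124,0.2685,0],0]
    - [[0,0,14.2],[-0.124,0.2685,0],0]

```text
t: 28.25
eef_pos: [349.3, -277.2, 231.1]
tcp_rot: [-3.142, 0.0, -0.144]
ft_force: [0.4, 0.4, -0.6]
opening: 0.501
grip_force: 0.0
```

Request:
move_arm:
  plan:
    - [[0,0,0],[0,0,0],0]
    - [[0,0,0],[0,0,0],0]
    - [[0,0,0],[0,0,0],0]

```text
t: 28.62
eef_pos: [350.7, -274.1, 231.3]
tcp_rot: [-3.141, 0.0, -0.142]
ft_force: [0.6, -0.4, -1.0]
opening: 0.498
grip_force: 0.0
```

Run:
```python
from h import *
np.set_printoptions(precision=2,suppress=True)
s=readout.state(); print(s["eef_pos"],s["tcp_rot"])
p=eyes.read_camera("wrist"); np.save("w8.npy",p,allow_pickle=True); cv2.imwrite("pics/w8.png",p["img"][:,:,::-1])
hsv=cv2.cvtColor(p["img"],cv2.COLOR_RGB2HSV); m=((hsv[...,0]>12)&(hsv[...,0]<30)&(hsv[...,1]>140)&(hsv[...,2]>110)).astype(np.uint8)
k,l,st,c=cv2.connectedComponentsWithStats(m)
for i in range(1,k):
    if st[i,4]>60: print(st[i],c[i],wonz(p,c[i],125))
from fit import lidw
v=np.load("box.npy"); print(wproj(p,lidw(v,[(-170,-11,9),(-170,11,9),(-210,11,9),(-210,-11,9),(-194,0,5)])))
```

```text
[ 350.71 -274.07  231.34] [-3.14  0.   -0.14]
[ 311  114   25   45 1028] [322.63 135.11] [ 404.69 -285.03  125.  ]
[408 268   6  20  62] [410.05 278.56] [ 249.23 -355.54  125.  ]
[[337.89 118.49]
 [313.56 118.34]
 [313.37 161.83]
 [338.24 161.94]
 [325.68 145.04]]
```

View pics/w8.png

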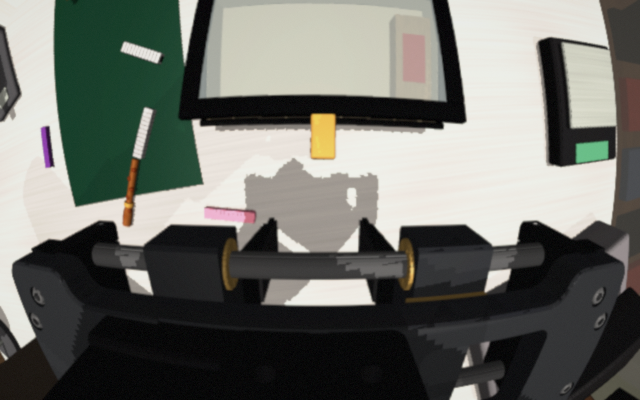

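Tab shows at (323,136), about 3 mm ahead and 2 mm left of the fit, yaw agreeing; box model updated.

Run:
```python
from fit import *; from go import go
v=np.load("box.npy"); v[0]+=3; v[1]+=2; np.save("box.npy",v)
def tp(L,dz=-12): w=v.copy(); w[3]=L; return lidw(w,(-196,0,5))[0]+[0,0,dz]
print(tp(v[3]))
W=[(*(tp(.27)+[0,0,60]),-8.2,0,-.2,2),(*(tp(.27)+[0,0,20]),-8.2,0,-.2,1),(*tp(.27),-8.2,0,-.2,2)]
go(W,[350.5,-274.2,231,-8.2,0])
a=tp(.27)
for L in np.linspace(.27,1.6,16)[1:]: d=tp(L)-a; yw=np.radians(-8.2); print(round(L,2),(d[0]*np.cos(yw)+d[1]*np.sin(yw)).round(1),(d[0]*np.sin(yw)-d[1]*np.cos(yw)).round(1),-d[2].round(1))
```

```text
[ 396.35 -284.26  110.05]
[[[0.0, 0.0, 0.0], [0.0468, 0.0034, 0.0609], -0.2], [[0.0, 0.0, 0.0], [0.0468, 0.0034, 0.0609], -0.2], [[0.0, 0.0, 0.0], [0.0468, 0.0034, 0.1009], -0.2], [[0.0, 0.0, 0.0], [0.0468, 0.0034, 0.1209], -0.2], [[0.0, 0.0, 0.0], [0.0468, 0.0034, 0.1209], -0.2]]
0.36 5.8 0.0 -16.4
0.45 13.0 0.0 -32.2
0.54 21.6 0.0 -47.3
0.62 31.5 0.0 -61.6
0.71 42.6 0.0 -74.9
0.8 54.9 0.0 -87.3
0.89 68.2 0.0 -98.4
0.98 82.4 0.1 -108.4
1.07 97.5 0.1 -117.1
1.16 113.3 0.1 -124.3
1.25 129.6 0.1 -130.2
1.33 146.4 0.1 -134.6
1.42 163.6 0.1 -137.5
1.51 180.9 0.1 -138.9
1.6 198.3 0.1 -138.7
```

Request:
move_arm:
  plan:
    - [[0,0,0],[0.047,0.0034,0.03],-0.2]
    - [[0,0,0],[0.047,0.0034,0.06],-0.2]
    - [[0,0,0],[0.047,0.0034,0.1],-0.2]
    - [[0,0,0],[0.047,0.0034,0.121],-0.2]
    - [[0,0,0],[0.047,0.0034,0.121],-0.2]

```text
t: 29.3
eef_pos: [396.4, -284.0, 109.5]
tcp_rot: [-3.14, 0.002, -0.142]
ft_force: [0.5, -0.4, 0.7]
opening: 0.403
grip_force: 0.0
```

Request:
move_arm:
  plan:
    - [[0,0,0],[0,0,0],-0.2]
    - [[0,0,0],[0,0,0],-1]
    - [[0,0,0],[0,0,0],-1]
    - [[0,0,0],[0,0,0],-1]
    - [[0,0,0],[0,0,0],-1]

```text
t: 29.92
eef_pos: [396.5, -285.0, 110.6]
tcp_rot: [3.142, -0.0, -0.143]
ft_force: [0.5, 1.6, 0.5]
opening: 0.226
grip_force: 30.0
```

Tab gripped (21.5 mm). Swinging the lid up along its arc.

Request:
move_arm:
  plan:
    - [[0,0,0],[0.006,0,-0.016],-1]
    - [[0,0,0],[0.013,0,-0.032],-1]
    - [[0,0,0],[0.0215,0,-0.047],-1]
    - [[0,0,0],[0.0315,0,-0.0615],-1]
    - [[0,0,0],[0.0425,0,-0.075],-1]

```text
t: 30.55
eef_pos: [438.6, -291.4, 185.4]
tcp_rot: [3.141, 0.001, -0.143]
ft_force: [3.5, -4.3, -9.5]
opening: 0.23
grip_force: 30.0
```

Request:
move_arm:
  plan:
    - [[0,0,0],[0.0125,0,-0.0125],-1]
    - [[0,0,0],[0.0255,0,-0.0235],-1]
    - [[0,0,0],[0.04,0,-0.0335],-1]
    - [[0,0,0],[0.055,0,-0.042],-1]
    - [[0,0,0],[0.071,0,-0.0495],-1]

```text
t: 31.18
eef_pos: [508.3, -302.0, 234.4]
tcp_rot: [3.141, 0.002, -0.143]
ft_force: [-1.7, -6.6, -9.1]
opening: 0.225
grip_force: 30.0
```

Request:
move_arm:
  plan:
    - [[0,0,0],[0.016,0,-0.006],-1]
    - [[0,0,0],[0.033,0,-0.0105],-1]
    - [[0,0,0],[0.05,0,-0.013],-1]
    - [[0,0,0],[0.0675,0,-0.0145],-1]
    - [[0,0,0],[0.085,0,-0.0145],-1]

```text
t: 31.8
eef_pos: [592.6, -314.9, 249.9]
tcp_rot: [3.139, 0.001, -0.143]
ft_force: [-5.6, -7.3, 2.2]
opening: 0.229
grip_force: 30.0
```

Request:
move_arm:
  plan:
    - [[0,0,0],[0.0,0,0],-1]
    - [[0,0,0],[0,0,0],-0.3]
    - [[0,0,0],[0,0,0],-0.1]
    - [[0,0,0],[0,0,0],0]
    - [[0,0,0],[0,0,-0.03],0]

```text
t: 32.42
eef_pos: [592.2, -312.9, 277.7]
tcp_rot: [-3.14, 0.004, -0.143]
ft_force: [-0.0, 0.1, 0.0]
opening: 0.495
grip_force: 0.0
```

Request:
move_arm:
  plan:
    - [[0,0,0],[0,0,-0.03],0]
    - [[0,0,0],[-0.06,0,-0.03],0]
    - [[0,0,0],[-0.12,0,-0.03],0]
    - [[0,0,0],[-0.12,0,-0.03],0]

```text
t: 32.92
eef_pos: [471.2, -295.4, 310.2]
tcp_rot: [3.141, 0.0, -0.144]
ft_force: [0.9, 0.2, 0.4]
opening: 0.499
grip_force: 0.0
```

Run:
```python
from h import *
np.set_printoptions(precision=1,suppress=True)
s=readout.state(); print(s["eef_pos"],s["tcp_rot"])
for n in("top","side"):
    p=eyes.read_camera(n); print(n,[(q[0],q[2]) for q in strips(p)]); a=p["img"][80:290,270:530] if n=="top" else p["img"][20:330,200:520]
    np.save("x_"+n,a)
w=eyes.read_camera("wrist")["img"]
H=np.zeros((560,800,3),np.uint8); 
T=cv2.resize(np.load("x_top.npy"),(400,323));S=cv2.resize(np.load("x_side.npy"),(400,388)); H[:323,:400]=T;H[:388,400:]=S;H[330:530,:320]=cv2.resize(w,(320,200)); cv2.imwrite("pics/m1.png",H[:,:,::-1])
```

```text
[ 471.2 -295.4  310.2] [ 3.1  0.  -0.1]
top [(array([447.7, -39.2]), np.float64(151.45004886036648)), (array([565.3, -51.2]), np.float64(57.62459631260808))]
side [(array([444.8, -40.8]), np.float64(151.94040478011397)), (array([562.2, -53.7]), np.float64(58.75601884524064))]
```

View pics/m1.png

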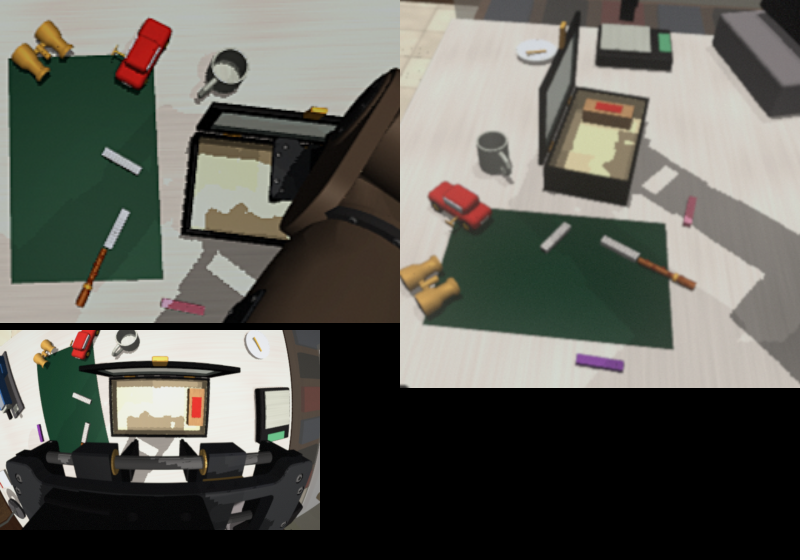

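Lid is open upright, box interior free, both leftover strips unmoved at top-crop (121,161) and (116,229). Picking the free one.

Run:
```python
from go import go
go([(471,-100,280,30,0,0,4),(471,-100,280,30,0,0,1),(565,-51.5,120,58,0,0,5),(565,-51.5,5,58,0,0,5)],[471.2,-295.4,310.2,-8.2,0])
```

```text
[[[0.0, 0.0, -38.2], [-0.0281, -0.1934, 0.0302], 0], [[0.0, 0.0, -38.2], [-0.0281, -0.1934, 0.0302], 0], [[0.0, 0.0, -38.2], [-0.0281, -0.1934, 0.0302], 0], [[0.0, 0.0, -38.2], [-0.0281, -0.1934, 0.0302], 0], [[0.0, 0.0, -38.2], [-0.0281, -0.1934, 0.0302], 0]]
[[[0.0, 0.0, -28.0], [0.1057, 0.005, 0.16], 0], [[0.0, 0.0, -28.0], [0.1057, 0.005, 0.16], 0], [[0.0, 0.0, -28.0], [0.1057, 0.005, 0.16], 0], [[0.0, 0.0, -28.0], [0.1057, 0.005, 0.16], 0], [[0.0, 0.0, -28.0], [0.1057, 0.005, 0.16], 0]]
[[[0.0, 0.0, 0.0], [0.0, 0, 0.115], 0], [[0.0, 0.0, 0.0], [0.0, 0, 0.115], 0], [[0.0, 0.0, 0.0], [0.0, 0, 0.115], 0], [[0.0, 0.0, 0.0], [0.0, 0, 0.115], 0], [[0.0, 0.0, 0.0], [0.0, 0, 0.115], 0]]
```

Request:
move_arm:
  plan:
    - [[0,0,-9],[-0.028,-0.05,0.01],0]
    - [[0,0,-19],[-0.028,-0.1,0.02],0]
    - [[0,0,-29],[-0.028,-0.15,0.03],0]
    - [[0,0,-38.2],[-0.028,-0.1935,0.03],0]
    - [[0,0,-38.2],[-0.028,-0.1935,0.03],0]

```text
t: 33.7
eef_pos: [475.3, -98.5, 279.2]
tcp_rot: [-3.141, -0.0, 0.529]
ft_force: [-0.7, -0.2, -0.2]
opening: 0.502
grip_force: 0.0
```

Request:
move_arm:
  plan:
    - [[0,0,-10],[0.0355,0.0015,0.045],0]
    - [[0,0,-20],[0.071,0.003,0.095],0]
    - [[0,0,-28],[0.1057,0.005,0.14],0]
    - [[0,0,-28],[0.1057,0.005,0.16],0]
    - [[0,0,-28],[0.1057,0.005,0.16],0]

```text
t: 34.33
eef_pos: [568.1, -52.6, 117.4]
tcp_rot: [-3.138, 0.001, 1.011]
ft_force: [-0.3, -0.2, 0.0]
opening: 0.503
grip_force: 0.0
```

Request:
move_arm:
  plan:
    - [[0,0,0],[0,0,0.05],0]
    - [[0,0,0],[0,0,0.09],0]
    - [[0,0,0],[0,0,0.1],0]
    - [[0,0,0],[0,0,0.1],0]
    - [[0,0,0],[0,0,0.1],0]

```text
t: 34.95
eef_pos: [569.0, -52.6, 21.2]
tcp_rot: [3.139, -0.001, 1.012]
ft_force: [0.3, 0.0, 0.4]
opening: 0.497
grip_force: 0.0
```

Run:
```python
from h import *
np.set_printoptions(precision=3,suppress=True)
s=readout.state(); print(s["eef_pos"],s["tcp_rot"])
p=eyes.read_camera("side"); print([(q[0],q[2]) for q in strips(p)])
```

```text
[569.02  -52.583  21.17 ] [ 3.139 -0.001  1.012]
[]
```

Request:
move_arm:
  plan:
    - [[0,0,0],[-0.001,-0.004,0.004],0]
    - [[0,0,0],[-0.001,-0.004,0.016],0]
    - [[0,0,0],[-0.001,-0.004,0.016],-1]
    - [[0,0,0],[-0.001,-0.004,0.016],-1]
    - [[0,0,0],[-0.001,-0.004,0.016],-1]

```text
t: 35.62
eef_pos: [564.2, -51.0, 3.5]
tcp_rot: [3.141, 0.0, 1.012]
ft_force: [-0.0, 0.8, 0.3]
opening: 0.245
grip_force: 0.0
```

Request:
move_arm:
  plan:
    - [[0,0,0],[0,0,0],-1]
    - [[0,0,0],[0,0,0],-1]
    - [[0,0,0],[0,0,-0.04],-1]
    - [[0,0,0],[0,0,-0.1],-1]
    - [[0,0,0],[0,0,-0.15],-1]

```text
t: 36.25
eef_pos: [564.1, -51.0, 155.5]
tcp_rot: [3.141, -0.0, 1.012]
ft_force: [1.1, -0.5, 0.5]
opening: 0.153
grip_force: 30.0
```

Request:
move_arm:
  plan:
    - [[0,0,0],[0,0,0],-1]
    - [[0,0,0],[0,0,0],-1]

```text
t: 36.5
eef_pos: [563.7, -50.9, 152.9]
tcp_rot: [-3.141, 0.0, 1.012]
ft_force: [0.0, -0.1, -0.3]
opening: 0.157
grip_force: 30.0
```

Run:
```python
from h import *; from go import go
v=np.load("box.npy")
s=readout.state(); print(s["eef_pos"],s["tcp_rot"],s["opening"])
t=frame(v[0],v[1],np.radians(v[2]),[(-30,40,0),(-30,80,0)]); print(t)
e=s["eef_pos"]
go([(460,-80,170,20,0,-1,5),(*t[0][:2],150,-8.2,0,-1,5)],[*e,58,0])
```

```text
[563.66811895 -50.88005504 152.86522044] [-3.14102971e+00  2.89467366e-04  1.01237785e+00] 0.15677201808023294
[[ 473.90816711 -255.07622361    0.        ]
 [ 479.63985983 -215.48900726    0.        ]]
[[[0.0, 0, 38.0], [-0.0796, -0.0725, -0.0171], -1], [[0.0, 0, 38.0], [-0.0796, -0.0725, -0.0171], -1], [[0.0, 0, 38.0], [-0.0796, -0.0725, -0.0171], -1], [[0.0, 0, 38.0], [-0.0796, -0.0725, -0.0171], -1], [[0.0, 0, 38.0], [-0.0796, -0.0725, -0.0171], -1]]
[[[0.0, 0, 28.2], [-0.0468, 0.1693, 0.02], -1], [[0.0, 0, 28.2], [-0.0468, 0.1693, 0.02], -1], [[0.0, 0, 28.2], [-0.0468, 0.1693, 0.02], -1], [[0.0, 0, 28.2], [-0.0468, 0.1693, 0.02], -1], [[0.0, 0, 28.2], [-0.0468, 0.1693, 0.02], -1]]
```

Request:
move_arm:
  plan:
    - [[0,0,10],[-0.02,-0.018,-0.017],-1]
    - [[0,0,20],[-0.04,-0.036,-0.017],-1]
    - [[0,0,30],[-0.06,-0.054,-0.017],-1]
    - [[0,0,38],[-0.0795,-0.0725,-0.017],-1]
    - [[0,0,38],[-0.0795,-0.0725,-0.017],-1]

```text
t: 37.12
eef_pos: [458.9, -80.0, 169.2]
tcp_rot: [-3.14, 0.002, 0.348]
ft_force: [0.9, -1.1, 0.6]
opening: 0.148
grip_force: 30.0
```

Request:
move_arm:
  plan:
    - [[0,0,10],[-0.016,0.055,0.01],-1]
    - [[0,0,20],[-0.032,0.11,0.02],-1]
    - [[0,0,28.2],[-0.047,0.1693,0.02],-1]
    - [[0,0,28.2],[-0.047,0.1693,0.02],-1]
    - [[0,0,28.2],[-0.047,0.1693,0.02],-1]

```text
t: 37.75
eef_pos: [474.3, -254.8, 149.4]
tcp_rot: [-3.141, 0.002, -0.141]
ft_force: [-0.4, 0.2, -0.7]
opening: 0.154
grip_force: 30.0
```

Request:
move_arm:
  plan:
    - [[0,0,0],[0,0,0.03],-1]
    - [[0,0,0],[0,0,0.08],-1]
    - [[0,0,0],[0,0,0.12],-1]
    - [[0,0,0],[0,0,0.13],-1]
    - [[0,0,0],[0,0,0.13],-1]

```text
t: 38.38
eef_pos: [474.6, -254.5, 20.7]
tcp_rot: [-3.141, 0.0, -0.141]
ft_force: [0.3, 0.2, 0.1]
opening: 0.152
grip_force: 30.0
```

Request:
move_arm:
  plan:
    - [[0,0,0],[0,0,0],-1]
    - [[0,0,0],[0,0,0],-1]

```text
t: 38.62
eef_pos: [474.8, -255.4, 21.7]
tcp_rot: [3.141, -0.002, -0.143]
ft_force: [-0.3, -0.8, 0.2]
opening: 0.153
grip_force: 30.0
```

Request:
move_arm:
  plan:
    - [[0,0,0],[0,0,0.0085],-1]
    - [[0,0,0],[0,0,0.0085],-1]
    - [[0,0,0],[0,0,0.0085],-0.4]
    - [[0,0,0],[0,0,0.0085],-0.3]
    - [[0,0,0],[0,0,-0.03],-0.3]

```text
t: 39.25
eef_pos: [473.2, -254.5, 49.0]
tcp_rot: [-3.139, 0.004, -0.143]
ft_force: [0.7, -0.2, 0.6]
opening: 0.339
grip_force: 0.0
```

Request:
move_arm:
  plan:
    - [[0,0,0],[0,0,-0.05],-0.3]
    - [[0,0,0],[0,0,-0.11],-0.2]
    - [[0,0,0],[0,0,-0.12],-0.2]
    - [[0,0,0],[0,0,-0.12],-0.2]
    - [[0,0,0],[0,0,-0.12],-0.2]

```text
t: 39.88
eef_pos: [473.7, -254.8, 168.9]
tcp_rot: [-3.141, 0.002, -0.143]
ft_force: [-0.1, -0.0, -0.2]
opening: 0.399
grip_force: 0.0
```

Run:
```python
from h import *; from go import go
s=readout.state(); e=s["eef_pos"]; print(e)
for n in("top","side"):
    p=eyes.read_camera(n); print(n,[(q[0],q[2]) for q in strips(p)])
cv2.imwrite("pics/s9.png",cv2.resize(p["img"][60:200,290:430,::-1],None,fx=2,fy=2))
go([(447.6,-39.6,130,-28.5,0,-.2,5),(447.6,-39.6,5,-28.5,0,-.2,1)],[*e,-8.2,0])
```

```text
[ 473.68467247 -254.79173596  168.89235013]
top [(array([447.76670345, -38.97811603]), np.float64(151.11058817827106))]
side [(array([444.93174126, -40.64795444]), np.float64(151.487544522777))]
[[[0.0, 0, 20.3], [-0.0565, -0.2093, 0.0389], -0.2], [[0.0, 0, 20.3], [-0.0565, -0.2093, 0.0389], -0.2], [[0.0, 0, 20.3], [-0.0565, -0.2093, 0.0389], -0.2], [[0.0, 0, 20.3], [-0.0565, -0.2093, 0.0389], -0.2], [[0.0, 0, 20.3], [-0.0565, -0.2093, 0.0389], -0.2]]
[[[0.0, 0.0, 0.0], [0.0, 0, 0.125], -0.2]]
```

Request:
move_arm:
  plan:
    - [[0,0,10],[-0.014,-0.052,0.01],-0.2]
    - [[0,0,20.3],[-0.028,-0.104,0.02],-0.2]
    - [[0,0,20.3],[-0.042,-0.156,0.03],-0.2]
    - [[0,0,20.3],[-0.0565,-0.2093,0.039],-0.2]
    - [[0,0,20.3],[-0.0565,-0.2093,0.039],-0.2]

```text
t: 40.6
eef_pos: [446.8, -37.1, 130.2]
tcp_rot: [3.141, 0.003, -0.493]
ft_force: [0.1, -0.7, 0.4]
opening: 0.397
grip_force: 0.0
```

Request:
move_arm:
  plan:
    - [[0,0,0],[0,0,0.05],-0.2]
    - [[0,0,0],[0,0,0.09],-0.2]
    - [[0,0,0],[0,0,0.11],-0.2]
    - [[0,0,0],[0,0,0.11],-0.2]
    - [[0,0,0],[0,0,0.11],-0.2]

```text
t: 41.22
eef_pos: [448.5, -40.5, 21.8]
tcp_rot: [-3.142, -0.0, -0.498]
ft_force: [0.6, 0.4, 0.4]
opening: 0.398
grip_force: 0.0
```

Request:
move_arm:
  plan:
    - [[0,0,0],[0,0,0],-0.2]
    - [[0,0,0],[0,0,0],-0.2]

```text
t: 41.48
eef_pos: [448.5, -40.1, 22.1]
tcp_rot: [-3.141, -0.001, -0.497]
ft_force: [-0.8, -0.4, -0.2]
opening: 0.401
grip_force: 0.0
```

Request:
move_arm:
  plan:
    - [[0,0,0],[0,0,0.01],-0.2]
    - [[0,0,0],[0,0,0.017],-0.2]
    - [[0,0,0],[0,0,0.017],-1]
    - [[0,0,0],[0,0,0.017],-1]
    - [[0,0,0],[0,0,0.017],-1]

```text
t: 42.1
eef_pos: [448.2, -40.0, 4.5]
tcp_rot: [3.142, -0.0, -0.497]
ft_force: [-0.0, -0.2, -1.4]
opening: 0.154
grip_force: 30.0
```

Request:
move_arm:
  plan:
    - [[0,0,0],[0,0,0],-1]
    - [[0,0,0],[0,0,0],-1]
    - [[0,0,0],[0,0,-0.04],-1]
    - [[0,0,0],[0,0,-0.1],-1]
    - [[0,0,0],[0,0,-0.15],-1]

```text
t: 42.72
eef_pos: [448.0, -39.9, 156.5]
tcp_rot: [-3.142, -0.001, -0.497]
ft_force: [1.5, -0.4, -0.5]
opening: 0.149
grip_force: 30.0
```

Request:
move_arm:
  plan:
    - [[0,0,0],[0,0,0],-1]
    - [[0,0,0],[0,0,0],-1]

```text
t: 42.98
eef_pos: [447.7, -39.8, 153.8]
tcp_rot: [3.141, 0.0, -0.497]
ft_force: [-0.4, 0.7, -0.9]
opening: 0.152
grip_force: 30.0
```

Run:
```python
from h import *; from go import go
s=readout.state(); e=s["eef_pos"]; print(e,s["opening"])
for n in("top",):
    p=eyes.read_camera(n); print(n,[(q[0],q[2]) for q in strips(p)])
go([(479.6,-213,155,-8.2,0,-1,5)],[*e,-28.5,0])
```

```text
[447.72132037 -39.82103221 153.84034251] 0.15246103813505704
top []
[[[0.0, 0.0, -20.3], [0.1106, 0.137, -0.0012], -1], [[0.0, 0.0, -20.3], [0.1106, 0.137, -0.0012], -1], [[0.0, 0.0, -20.3], [0.1106, 0.137, -0.0012], -1], [[0.0, 0.0, -20.3], [0.1106, 0.137, -0.0012], -1], [[0.0, 0.0, -20.3], [0.1106, 0.137, -0.0012], -1]]
```

Request:
move_arm:
  plan:
    - [[0,0,-10],[0.0275,0.034,0],-1]
    - [[0,0,-20.3],[0.055,0.0685,0],-1]
    - [[0,0,-20.3],[0.083,0.103,0],-1]
    - [[0,0,-20.3],[0.1105,0.137,0],-1]
    - [[0,0,-20.3],[0.1105,0.137,0],-1]

```text
t: 43.65
eef_pos: [479.7, -215.2, 152.3]
tcp_rot: [-3.141, 0.003, -0.146]
ft_force: [-0.7, -0.1, -0.4]
opening: 0.153
grip_force: 30.0
```

Request:
move_arm:
  plan:
    - [[0,0,0],[0,0,0.03],-1]
    - [[0,0,0],[0,0,0.08],-1]
    - [[0,0,0],[0,0,0.12],-1]
    - [[0,0,0],[0,0,0.135],-1]
    - [[0,0,0],[0,0,0.135],-1]

```text
t: 44.28
eef_pos: [479.5, -212.4, 18.7]
tcp_rot: [-3.141, 0.002, -0.143]
ft_force: [-0.3, 0.3, -0.6]
opening: 0.157
grip_force: 30.0
```

Request:
move_arm:
  plan:
    - [[0,0,0],[0,0,0],-1]
    - [[0,0,0],[0,0,0],-1]

```text
t: 44.52
eef_pos: [480.4, -213.3, 20.6]
tcp_rot: [3.141, -0.002, -0.143]
ft_force: [0.9, -0.5, -0.7]
opening: 0.154
grip_force: 30.0
```

Request:
move_arm:
  plan:
    - [[0,0,0],[0,0,0.0065],-1]
    - [[0,0,0],[0,0,0.0065],-1]
    - [[0,0,0],[0,0,0.0065],-0.4]
    - [[0,0,0],[0,0,0.0065],-0.3]
    - [[0,0,0],[0,0,-0.03],-0.3]

```text
t: 45.15
eef_pos: [479.0, -212.5, 48.2]
tcp_rot: [-3.14, 0.004, -0.143]
ft_force: [-0.5, 0.5, 0.1]
opening: 0.343
grip_force: 0.0
```

Request:
move_arm:
  plan:
    - [[0,0,0],[0,0,-0.06],-0.3]
    - [[0,0,0],[0,0,-0.12],-0.1]
    - [[0,0,0],[0,0,-0.18],0]
    - [[0,0,0],[0,0,-0.24],0]
    - [[0,0,0],[0,0,-0.28],0]

```text
t: 45.78
eef_pos: [479.9, -213.0, 332.5]
tcp_rot: [3.14, -0.003, -0.143]
ft_force: [-0.3, 0.2, -0.4]
opening: 0.498
grip_force: 0.0
```

Request:
move_arm:
  plan:
    - [[0,0,0],[0,0.02,0],0]
    - [[0,0,0],[0,0.05,0],0]
    - [[0,0,0],[0,0.05,0],0]
    - [[0,0,0],[0,0.05,0],0]

```text
t: 46.28
eef_pos: [472.5, -262.4, 328.5]
tcp_rot: [-3.141, 0.001, -0.144]
ft_force: [0.0, -0.1, -0.2]
opening: 0.498
grip_force: 0.0
```

Run:
```python
from h import *
from fit import lidw
np.set_printoptions(precision=1,suppress=True)
s=readout.state(); print(s["eef_pos"],s["tcp_rot"])
w=eyes.read_camera("wrist"); np.save("w10.npy",w,allow_pickle=True)
hsv=cv2.cvtColor(w["img"],cv2.COLOR_RGB2HSV); m=((hsv[...,0]>12)&(hsv[...,0]<30)&(hsv[...,1]>140)&(hsv[...,2]>110)).astype(np.uint8)
k,l,st,c=cv2.connectedComponentsWithStats(m); print([(st[i],c[i]) for i in range(1,k) if st[i,4]>60])
v=np.load("box.npy")
for L in (1.5,1.55,1.6,1.65): v[3]=L; print(L,wproj(w,lidw(v,[(-210,0,5),(-190,0,5)])).ravel())
p=eyes.read_camera("side")
H=np.zeros((400,800,3),np.uint8); H[:300,:480]=cv2.resize(w["img"],(480,300)); H[:320,480:]=cv2.resize(p["img"][40:200,270:430],(320,320)); cv2.imwrite("pics/m2.png",H[:,:,::-1])
```

```text
[ 472.5 -262.4  328.5] [-3.1  0.  -0.1]
[(array([ 86,  14,  43,  55, 868], dtype=int32), array([105.6,  40.2])), (array([351,  51,  29,  10, 185], dtype=int32), array([366.5,  56. ])), (array([408, 268,   6,  20,  62], dtype=int32), array([410. , 278.6]))]
1.5 [364.6  69.4 360.8  71.9]
1.55 [364.5  55.5 360.8  60.3]
1.6 [364.3  42.  360.6  48.9]
1.65 [363.9  29.1 360.3  38. ]
```

View pics/m2.png

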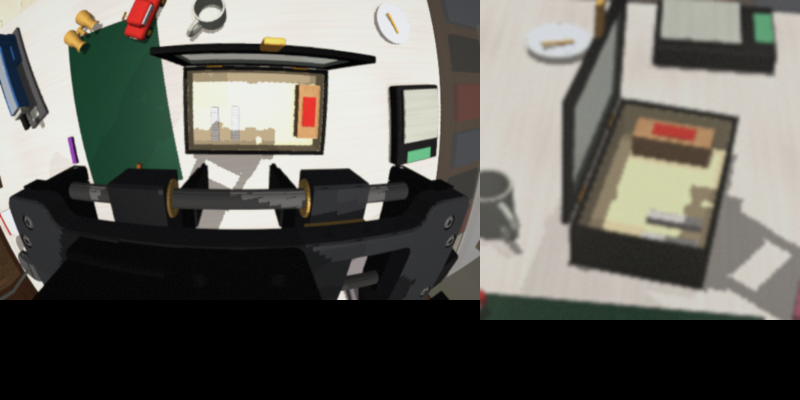

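Both spare strips lie flat in the box (wrist crop (215,122), (236,122)). Closing the lid: regripping the tab at the release pose.

Request:
move_arm:
  plan:
    - [[0,0,0],[0.032,0.0085,0],0]
    - [[0,0,0],[0.075,0.02,0],0]
    - [[0,0,0],[0.11,0.03,0],0]
    - [[0,0,0],[0.1256,0.0334,0],0]
    - [[0,0,0],[0.1256,0.0334,0],0]

```text
t: 47.0
eef_pos: [593.0, -313.0, 328.4]
tcp_rot: [-3.141, 0.001, -0.142]
ft_force: [0.3, 0.1, 0.1]
opening: 0.498
grip_force: 0.0
```

Request:
move_arm:
  plan:
    - [[0,0,0],[0,0,0.0],0]
    - [[0,0,0],[0,0,0.02],0]
    - [[0,0,0],[0,0,0.05],0]
    - [[0,0,0],[0,0,0.079],0]
    - [[0,0,0],[0,0,0.079],0]

```text
t: 47.62
eef_pos: [591.2, -312.8, 249.2]
tcp_rot: [-3.14, 0.003, -0.143]
ft_force: [-0.8, -0.2, 0.4]
opening: 0.503
grip_force: 0.0
```

Request:
move_arm:
  plan:
    - [[0,0,0],[0,0,0],-1]
    - [[0,0,0],[0,0,0],-1]
    - [[0,0,0],[0,0,0],-1]
    - [[0,0,0],[0,0,0],-1]
    - [[0,0,0],[0,0,0],-1]

```text
t: 48.25
eef_pos: [592.4, -314.9, 251.5]
tcp_rot: [3.139, -0.002, -0.143]
ft_force: [-2.0, -6.6, 1.2]
opening: 0.23
grip_force: 30.0
```

Request:
move_arm:
  plan:
    - [[0,0,0],[-0.0175,0,0],-1]
    - [[0,0,0],[-0.0345,0,0.001],-1]
    - [[0,0,0],[-0.052,0,0.004],-1]
    - [[0,0,0],[-0.0685,0,0.0085],-1]
    - [[0,0,0],[-0.085,0,0.0145],-1]

```text
t: 48.88
eef_pos: [508.6, -302.1, 236.6]
tcp_rot: [3.14, -0.003, -0.143]
ft_force: [4.2, -3.8, -2.9]
opening: 0.228
grip_force: 30.0
```

Request:
move_arm:
  plan:
    - [[0,0,0],[-0.016,0,0.007],-1]
    - [[0,0,0],[-0.031,0,0.016],-1]
    - [[0,0,0],[-0.045,0,0.026],-1]
    - [[0,0,0],[-0.0585,0,0.037],-1]
    - [[0,0,0],[-0.0705,0,0.0495],-1]

```text
t: 49.5
eef_pos: [438.3, -291.4, 187.3]
tcp_rot: [3.141, -0.002, -0.143]
ft_force: [-0.2, 0.5, 5.1]
opening: 0.227
grip_force: 30.0
```

Request:
move_arm:
  plan:
    - [[0,0,0],[-0.011,0,0.0135],-1]
    - [[0,0,0],[-0.021,0,0.0275],-1]
    - [[0,0,0],[-0.0295,0,0.0425],-1]
    - [[0,0,0],[-0.037,0,0.0585],-1]
    - [[0,0,0],[-0.0425,0,0.075],-1]

```text
t: 50.12
eef_pos: [396.0, -285.0, 111.5]
tcp_rot: [-3.141, -0.0, -0.143]
ft_force: [-0.9, 2.3, 4.0]
opening: 0.224
grip_force: 30.0
```

Request:
move_arm:
  plan:
    - [[0,0,0],[-0.0043,0,0.017],-1]
    - [[0,0,0],[-0.007,0,0.0345],-1]
    - [[0,0,0],[-0.008,0,0.045],-1]
    - [[0,0,0],[-0.0084,0,0.05],-1]
    - [[0,0,0],[-0.0084,0,0.05],-1]

```text
t: 50.75
eef_pos: [387.8, -283.8, 61.3]
tcp_rot: [-3.141, 0.001, -0.143]
ft_force: [-3.4, 4.2, -0.8]
opening: 0.223
grip_force: 30.0
```

Request:
move_arm:
  plan:
    - [[0,0,0],[0,0,0.002],-1]
    - [[0,0,0],[0,0,0.002],-1]
    - [[0,0,0],[0,0,0.002],-1]

```text
t: 51.12
eef_pos: [387.8, -283.7, 59.7]
tcp_rot: [-3.141, 0.001, -0.143]
ft_force: [-3.0, 5.0, -1.4]
opening: 0.228
grip_force: 30.0
```

Request:
move_arm:
  plan:
    - [[0,0,0],[0,0,0.002],-1]
    - [[0,0,0],[0,0,0.002],-1]
    - [[0,0,0],[0,0,0.002],-1]

```text
t: 51.5
eef_pos: [387.9, -283.8, 58.7]
tcp_rot: [3.141, -0.0, -0.143]
ft_force: [-6.0, 7.3, 16.0]
opening: 0.227
grip_force: 30.0
```

Request:
move_arm:
  plan:
    - [[0,0,0],[0,0,0.002],-1]
    - [[0,0,0],[0,0,0.002],-1]
    - [[0,0,0],[0,0,0.002],-1]

```text
t: 51.88
eef_pos: [388.3, -283.9, 57.7]
tcp_rot: [3.141, -0.001, -0.143]
ft_force: [-5.6, 10.8, 31.3]
opening: 0.225
grip_force: 30.0
```

Request:
move_arm:
  plan:
    - [[0,0,0],[0,0,-0.003],-1]
    - [[0,0,0],[0,0,-0.003],-0.3]
    - [[0,0,0],[0,0,-0.003],-0.1]
    - [[0,0,0],[0,0,-0.003],0]
    - [[0,0,0],[0,0,-0.003],0]

```text
t: 52.5
eef_pos: [388.2, -284.3, 58.4]
tcp_rot: [3.141, -0.0, -0.143]
ft_force: [-0.3, -0.1, -0.2]
opening: 0.49
grip_force: 0.0
```

Request:
move_arm:
  plan:
    - [[0,0,0],[0,0,-0.04],0]
    - [[0,0,0],[0,0,-0.1],0]
    - [[0,0,0],[-0.02,0,-0.16],0]
    - [[0,0,0],[-0.04,0,-0.18],0]
    - [[0,0,0],[-0.04,0,-0.18],0]

```text
t: 53.12
eef_pos: [348.1, -278.6, 239.9]
tcp_rot: [3.139, -0.003, -0.144]
ft_force: [-0.7, 0.6, -0.2]
opening: 0.5
grip_force: 0.0
```

Run:
```python
from h import *
w=eyes.read_camera("wrist"); p=eyes.read_camera("side"); t=eyes.read_camera("top")
H=np.zeros((560,800,3),np.uint8); H[:250,:400]=cv2.resize(w["img"],(400,250)); H[:320,400:]=cv2.resize(p["img"][30:350,200:600],(400,320)); 
H[255:555,:400]=cv2.resize(t["img"][50:290,140:460],(400,300)); H[325:560,400:]=cv2.resize(p["img"][320:400,150:286],(400,235)); cv2.imwrite("pics/m3.png",H[:,:,::-1]); print(strips(t))
```

```text
[]
```

View pics/m3.png

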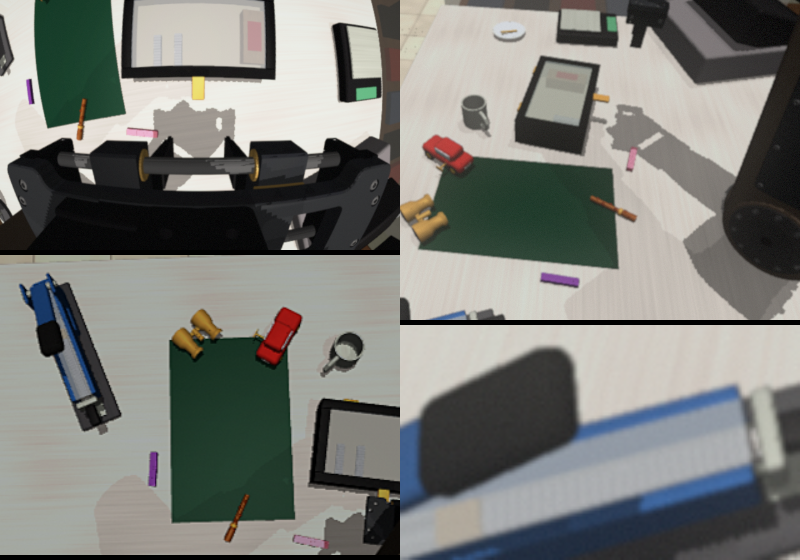

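The lid is shut with both spare strips inside. Two strips sit under the clear roof with the follower pushed back, the cap is at the mouth, and the bystanders have not moved. Handing in.

```bash
python3 -c "
from cell import env
print(env.job_done())"
```

```text
the job is handed in; nothing more can be done
None
```

I handed the job in at about 53 s of robot time. Two strips are in the stapler with the rail pushed to its stop, the other two strips are in the watch box with the lid shut, and the pawned goods look undisturbed; the hand-in returned no verdict.

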